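# Lean the long test board in the print-test stand

### The job

Set up the print-test stand. First pull the knob of its sliding foot stop out from fully pushed in to the middle click and let go of it; then take the longest plywood board out of the slotted rack and lean it in the stand, centred and square, its foot on the white sheet and right up against the stop, its back on the bar of the wall. Be gentle: do not press the board down hard, do not let it drop or fall back, and leave the short boards and everything else where they are.

Things in the scene. Friction and masses are not known exactly. Their poses are not given: they have to be found in the camera images.
- stand_top (a point): Top of the print-test stand's base (12 mm above the table), on its midline, under where the stop's face stands at the middle click. x = the way the knob is pulled, y along stop and wall, z up. A slippery white sheet covers the base from x -85 to +45 mm, y +-55 mm; the board's foot stands on it. A dark detent block (x 58 to 92, y +-32 mm, 45 mm tall, its plunger 52 mm) guides the stop's rod.
- stand: Fixed stand, aluminium base 235 x 150 x 12 mm; origin on the table 12 mm under stand_top. At its -x end a rigid grey wall 124 mm wide (posts at y +-66 mm, 112 mm tall) carries a black bar of 6 mm radius along y, centre 105 mm above base top, at x -93 to -58 mm: not reported, feel for it. The board rests on the bar 114 to 135 mm up its back, 20 to 36 deg from vertical, top towards -x.
- stop (a joint): Slide of the foot stop along the stand's x (m): 0 = pushed fully in (as found), 0.025 = middle click, 0.05 = pulled fully out. It takes about 8 to 9 N to pull it out of a click; let go, it snaps into the nearest. A push of more than about 8 N on the stop drives it out of the middle click again (before that it yields about 0.7 mm per N, and springs back).
- stop_knob (a point): Centre of the stop's black round pull knob, 30 mm in diameter, 28 mm long along the rod, axis level along the stand's x, 42 mm above the table, free all round (14 mm gap to the block when pushed in; it stands beyond the end of the base). Moves with the joint. Axes as the stand's.
- stop_face (a point): Foot of the stop's face, on the midline at the height of the base's top. The stop is a steel angle 110 mm long in y; its upright face looks to -x and reaches 1.5 to 41 mm above the base. The lower front edge of the board's foot bears on it. Moves with the joint. Axes as the stand's.
- long_board_mid (a point): Centre of the long plywood board: 200 mm long (z, foot to top), 90 wide (y), 12 thick (x), about 0.16 kg. Starts in one of the rack's three slots, leaning 25 deg, top towards the rack's -x; the slot's back covers its lowest 75 mm, the rest is free. Take it over its thickness near the top, tool tilted along the board, and draw it out along its own length.
- long_board: The same long board; origin in the middle of its lower end face.
- long_board_foot (a point): Middle of the long board's lower end face (100 mm below its centre along its z), axes as the board's.
- long_board_top (a point): Middle of the long board's upper end face (100 mm above its centre along its z), axes as the board's.
- rack: Blue sheet-metal slotted rack, 225 x 120 mm, fixed; origin in the middle of its underside, z up. Three equal slots 66 mm apart along x, each with a seat and a back sloping 25 degrees, 78 mm long; side cheeks 36 mm high.
- short_board_a_mid (a point): Centre of a short plywood board in another slot, 140 mm long, 90 mm wide, 12 mm thick. Stays where it is.
- short_board_b_mid (a point): Centre of the other short plywood board, 130 mm long, 90 mm wide, 12 mm thick. Stays where it is.
- cover_a: Blue bent-sheet cover 110 x 70 x 28 mm lying beside the rack; origin at its underside. Stays.
- ink_cartridge: Black ink cartridge 78 x 26 x 56 mm standing beside the stand; origin at its underside. Stays.
- cover_b: Another blue cover, 110 x 70 x 28 mm, further back. Stays.
- coder_a: Black hand-held coder standing at the back of the middle, 70 x 58 mm, 169 mm tall; origin at its underside. Stays.
- coder_b: Another black coder of the same size at the right. Stays.
- tape_roll: Roll of tape, 100 mm in diameter, 48 mm high, at the back. Stays.
- screwdriver: Screwdriver 190 mm long lying at the back. Stays.
There are look-alikes about, which are no part of the job. Leave any yellow look-alike of the long_board alone.

How it is judged:
By the outcome, as a careful person would: the job done as asked, in the order asked, and still so for the second after the job is handed in, with the robot touching nothing.
It also fails if it takes over 72 s, if anything falls off the work surface, if the arm or the gripper's body presses on something with over 40 N, if the wrist force passes 120 N, or if a joint passes its speed limit or range.

### The arm

A 6-joint arm with a two-finger parallel gripper is mounted at the origin on the work surface. World frame = base frame: x ahead of the robot, y to its left, z up, the work surface at z = 0. Lengths are in mm, angles in degrees, forces in N, time in s.
With the tool pointing down it reaches from about 350 to 850 mm from the base axis. Payload 8.1 kg.
Tool frame: the origin (TCP) lies on the mounting face of the last link; the fingertips stand 173 mm ahead of it and the grasp point (between the pads) lies 155 mm ahead of it; z points along the fingers, y is the direction in which the jaws open and shut (so a half turn about z gives the same grasp; the last joint's range is limited). The gripper opens to 85 mm and grips with 20 to 120 N. Pads are 22 mm wide; open, the fingers measure 114 mm over their backs; the gripper's body (76 mm by 85 mm) begins 54 mm behind the grasp point. The pads swing forward as they close: fully open they stand 13 mm farther back than shut.
Start: joints at [60.882, 7.471, 85.268, -0, 87.261, -4.893], TCP at [246.17, 547.181, 404.692] pointing down, gripper open.
Joint ranges: [-169.43, 169.43], [-51.17, 129.36], [1.28, 143.12], [-76.62, 256.62], [0, 156.53], [-152.29, 152.29]. Speed limits (degrees/s): [136.94, 136.94, 159.86, 180, 180, 180].

### API

Orientations are given as [roll, pitch, yaw] about the fixed x, y, z axes, in that order (R = Rz(yaw) Ry(pitch) Rx(roll)).
In Python, from bench import * gives the robot as it stands.
- The arm moves only by the shell command python3 -m jog 'ROWS' [FORCE]. ROWS is JSON, a list of rows, each an object of numbers: "tx", "ty", "tz": the shift along the tool's x, y, z as a fraction of full scale; "ax", "ay", "az": the turn, a rotation vector about the tool's x, y, z as a fraction of full scale; "hand": the opening, from 0 (shut) to 1 (fully open). A call has 1 to 5 rows; each row is the pose to reach, as a shift and turn from the pose commanded when the call began, along the tool's axes at that moment; what a row does not reach only later rows make up. Full scale, the value 1, is 150 mm for a shift and 45 degrees for a turn. A row lasts 1/12 s, in which the tool goes at most 41.7 mm and 7.16 degrees, less where a joint would pass 70% of its speed; a pose out of reach is approached as far as the arm can. A call with a number of a shift or a turn outside -1 to 1 is refused whole. A call with a gripper value outside its range is refused whole. The fingers move at their own pace and stop on an object; FORCE is the grip in N (left out, the last holds). Time passes only in rows, so rows that repeat a pose let the fingers close. It gives the time, the measured TCP pose, the force and the opening at its end, in the units of the state.
- sense(): the state, without advancing time (a new reading comes with each control period).
- snapshot(name): name is "scene" or "side" or "wrist"; returns a dict with "pixels" (480x640x3 uint8, red, green, blue), "z_map" (480x640 float32, mm along the optical axis (not along the pixel's ray), 0 where there is no reading), "intrinsics" (3x3 intrinsics, pixels), "R" (3x3) and "t" (3): a world point X has camera coordinates R X + t. Camera axes: x right, y down, z forward; pixel columns grow to the right and rows downward; lengths in mm; the calibration is good to about 2 mm. A picture is of the moment at which its call begins.
- hand_in(): hands the job in, once; it reports no verdict.
The state is a dict: "time": time; "joint_pos": joint angles; "qd": joint speeds; "joint_efforts": joint torques, N m; "tool_pos": TCP position; "tcp_rot": TCP orientation; "ft_force": force on the tool from outside, world axes, zero at the start; "wrist_torque": the same for the moment, N m; "finger_gap": finger opening in mm.
Only numpy, scipy, OpenCV 4.12 (cv2) and the standard library are available. Lean on these libraries where they do the work, as an engineer would, in place of code of your own. Each camera call takes 0.05 s, during which the arm holds its last target.

## Working session

There is one attempt and no reset: what is moved stays moved. The work goes in short steps, Python scripts to look and compute and a shell command to move; the robot and the scene stay as the last step left them, time stands still between calls to the robot, and variables do not carry over. Pictures are saved under pics/ and viewed, and the job is handed in when it is done.

```bash
ls; mkdir -p pics; python3 - <<'E'
from bench import *
import cv2
print(sense())
for n in ("scene","side","wrist"):
    s=snapshot(n); cv2.imwrite(f"pics/{n}0.png",s["pixels"][:,:,::-1]); print(n,s["intrinsics"].tolist(),s["R"].tolist(),s["t"].tolist())
E
```

```text
pics
{'time': 0.0, 'joint_pos': array([ 6.08839243e+01,  7.51538698e+00,  8.53312634e+01, -6.65374598e-04,
        8.72594386e+01, -4.89249048e+00]), 'qd': array([-0.02822347,  0.03138763,  0.04746611,  0.06162725, -0.07083619,
       -0.05408886]), 'joint_efforts': array([ 2.03051836e-04, -5.69423139e+01, -5.00535178e+01, -9.77325953e-05,
        1.54331949e-02, -1.91396066e-05]), 'tool_pos': array([246.04207922, 546.97819149, 403.62219211]), 'tcp_rot': array([-1.79894241e+02, -8.38579925e-03,  1.55776439e+02]), 'ft_force': array([0.77539589, 0.01095141, 0.04890921]), 'wrist_torque': array([ 0.01715348,  0.08354916, -0.00318988]), 'finger_gap': 85.16701428972424}
scene [[479.9692318937123, 0.0, 321.394205932394], [0.0, 479.9692318937123, 238.22742162523602], [0.0, 0.0, 1.0]] [[-0.18336865561373675, 0.9829571366634874, 0.013084480147447305], [0.7890173759073146, 0.1551027833175595, -0.5944701061647102], [-0.5863680726768353, -0.09868330197892802, -0.804011249458482]] [162.54113147635283, -291.44946564359515, 1644.3637295006192]
side [[565.5898353841646, 0.0, 321.2102857514046], [0.0, 565.5898353841646, 244.459963663027], [0.0, 0.0, 1.0]] [[0.9866616234142898, -0.162753310799633, 0.003193854291686388], [-0.12480994636968572, -0.7689415790655768, -0.6270178029939287], [0.10450511072992866, 0.618255778628793, -0.7789983787039805]] [-461.6978516913812, 73.76886453214279, 1663.2336675878591]
wrist [[342.84860082833046, 0.0, 321.55851064099824], [0.0, 342.84860082833046, 241.90989811002893], [0.0, 0.0, 1.0]] [[0.4106223406596396, 0.9118037548284326, -0.0017905395754600794], [0.8654704068334128, -0.3891370118400749, 0.31548908208016485], [0.2869673644280938, -0.13109652435114316, -0.9489275172826661]] [-597.3182422162871, -40.70863155264851, 382.0560567824377]
```

View pics/scene0.png

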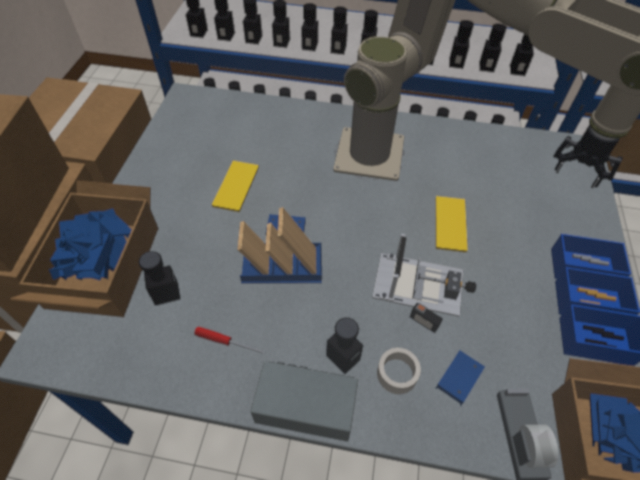

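View pics/side0.png

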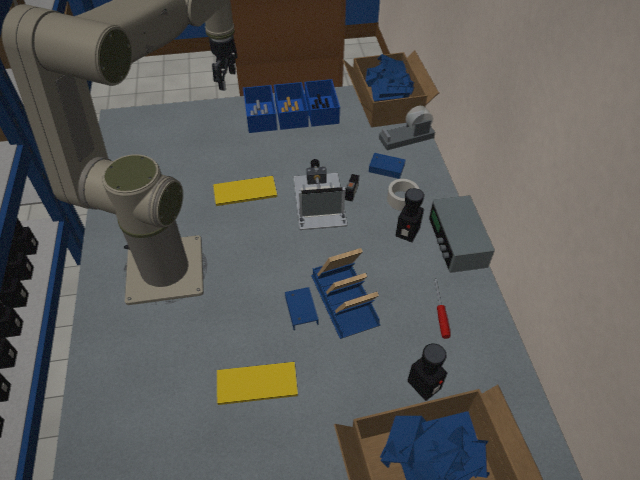

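View pics/wrist0.png

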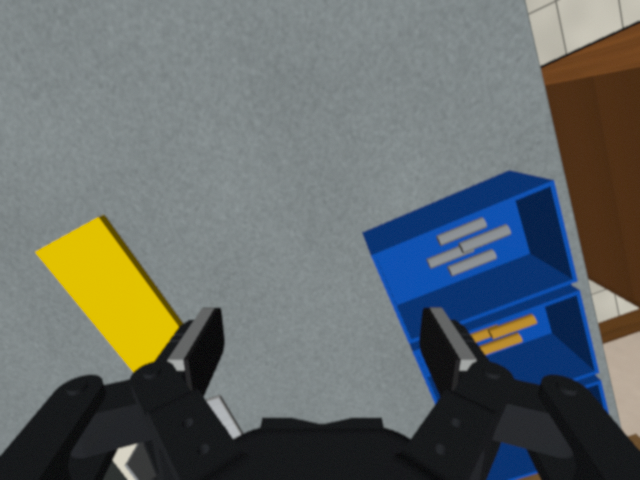

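```bash
cat > h.py <<'E'
import numpy as np, cv2
from scipy.spatial.transform import Rotation as Ro
def world(s):
    K=s["intrinsics"];z=s["z_map"].astype(float);v,u=np.mgrid[0:z.shape[0],0:z.shape[1]]
    c=np.stack([(u-K[0,2])/K[0,0]*z,(v-K[1,2])/K[1,1]*z,z],-1)
    w=(c-s["t"])@s["R"]; w[z==0]=np.nan; return w
def ray(s,u,v,h):
    K=s["intrinsics"];d=np.array([(u-K[0,2])/K[0,0],(v-K[1,2])/K[1,1],1])@s["R"];o=-s["R"].T@s["t"]
    return o+d*(h-o[2])/d[2]
def tri(l):
    A=[];b=[]
    for s,u,v in l:
        K=s["intrinsics"];d=np.array([(u-K[0,2])/K[0,0],(v-K[1,2])/K[1,1],1])@s["R"];d/=np.linalg.norm(d);o=-s["R"].T@s["t"]
        P=np.eye(3)-np.outer(d,d);A.append(P);b.append(P@o)
    return np.linalg.solve(sum(A),sum(b))
def proj(s,X):
    c=s["R"]@np.asarray(X,float)+s["t"];p=s["intrinsics"]@c;return p[:2]/p[2]
def crop(s,name,u0,v0,w,h,k):
    cv2.imwrite("pics/"+name,cv2.resize(s["pixels"][v0:v0+h,u0:u0+w,::-1],None,fx=k,fy=k,interpolation=cv2.INTER_CUBIC))
E
python3 - <<'E'
from bench import *
from h import *
import pickle
a=snapshot("scene");b=snapshot("side");pickle.dump((a,b),open("s0.pkl","wb"))
crop(a,"a1.png",360,225,130,100,6);crop(b,"b1.png",280,150,90,90,6)
crop(a,"a2.png",230,195,100,95,6);crop(b,"b2.png",280,235,110,110,5)
for n,s,p in(("a",a,[(471,287),(453,280),(402,255),(403,285),(427,275),(300,230),(280,250)]),("b",b,[(315,164),(316,175),(321,203)])):
    w=world(s)
    for q in p: print(n,q,w[q[1],q[0]].round(1))
E
```

```text
a (471, 287) [510.8 330.6  57.6]
a (453, 280) [504.2 281.3  66.8]
a (402, 255) [487.7 137.4 119.5]
a (403, 285) [507.2 158.5   7. ]
a (427, 275) [463.3 221.6   9.4]
a (300, 230) [ 453.1 -141.4  111.7]
a (280, 250) [ 512.3 -184.2   88.4]
b (315, 164) [500.1 322.8  48.2]
b (316, 175) [495.5 272.9  46.3]
b (321, 203) [488.7 130.9  63.9]
```

View pics/a1.png

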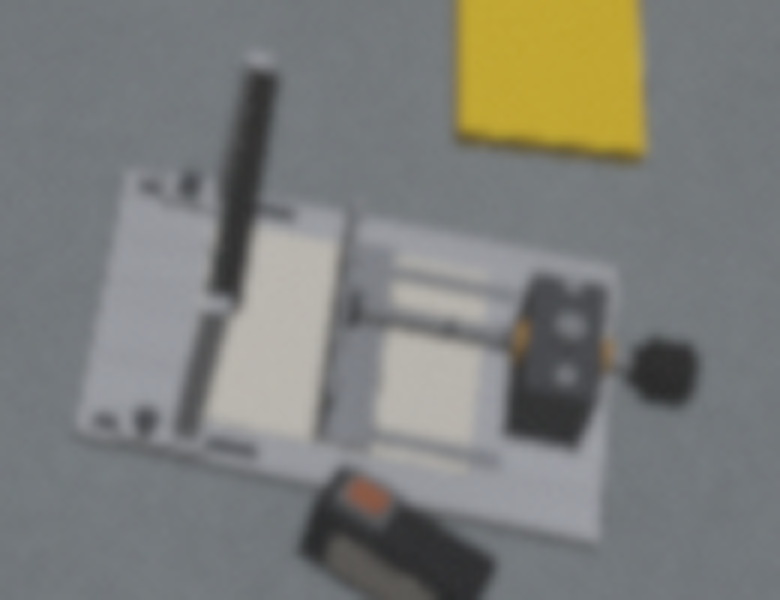

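View pics/b1.png

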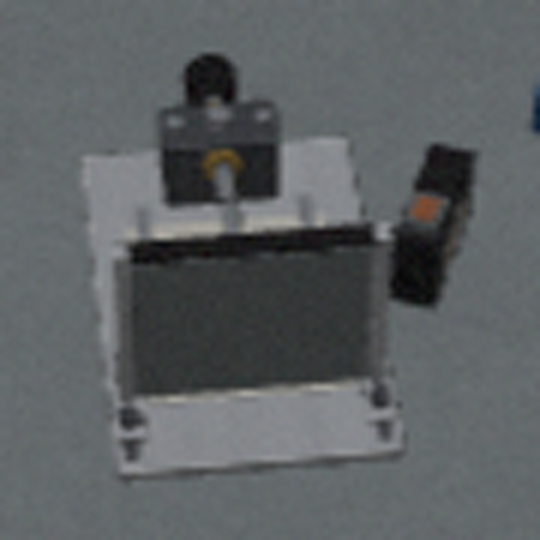

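View pics/a2.png

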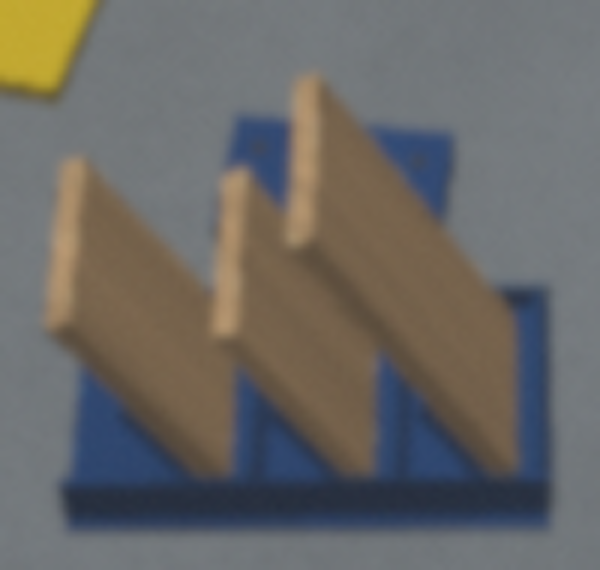

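View pics/b2.png

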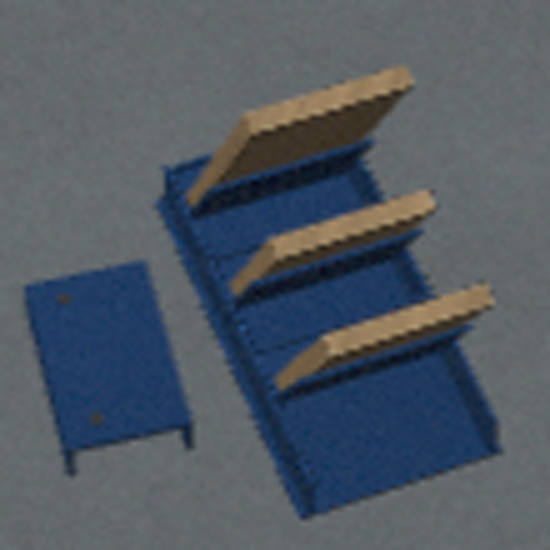

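```bash
python3 - <<'E'
from h import *
import pickle
a,b=pickle.load(open("s0.pkl","rb"))
A=lambda x,y:((x+.5)/6-.5+360,(y+.5)/6-.5+225)
B=lambda x,y:((x+.5)/6-.5+280,(y+.5)/6-.5+150)
ca=[(128,172),(78,432),(600,540),(618,265)];cb=[(403,448),(122,470),(85,155),(350,138)]
# order: -x,-? ; match: world
pa=[ray(a,*A(*c),12) for c in ca];pb=[ray(b,*B(*c),12) for c in cb]
print(np.round(pa,1));print(np.round(pb,1))
for p in (pa,pb):
    print(np.linalg.norm(np.diff(np.array(p+[p[0]])[:,:2],axis=0),axis=1), np.mean(p,axis=0))
# knob
print("knob a",ray(a,*A(664,373),44),"b",ray(b,*B(210,80),44), "tri",tri([(a,*A(664,373)),(b,*B(210,80))]))
# point clouds
for n,s in(("a",a),("b",b)):
    w=world(s);im=s["pixels"].astype(int)
    # knob cluster
    m=(abs(w[...,0]-500)<40)&(abs(w[...,1]-328)<25)&(w[...,2]>25)&(w[...,2]<80)
    q=w[m];print(n,"knob",m.sum(),q.min(0).round(1),q.max(0).round(1),q.mean(0).round(1))
    # block top
    m=(abs(w[...,0]-500)<50)&(abs(w[...,1]-275)<30)&(abs(w[...,2]-57)<5)
    q=w[m];print(n,"block",m.sum(),q.min(0).round(1),q.max(0).round(1),q.mean(0).round(1))
    # board
    hsv=cv2.cvtColor(s["pixels"],cv2.COLOR_RGB2HSV)
    m=(hsv[...,0]<22)&(hsv[...,0]>8)&(hsv[...,1]>60)&(abs(w[...,0]-500)<120)&(abs(w[...,1]+150)<150)&(w[...,2]>20)
    nl,lab,st,ce=cv2.connectedComponentsWithStats(m.astype(np.uint8))
    for i in range(1,nl):
        if st[i,4]>40:
            q=w[lab==i];print(n,"board",st[i],ce[i].round(),q.max(0).round(1),q.min(0).round(1))
    m=(abs(w[...,0]-480)<90)&(abs(w[...,1]-135)<30)&(w[...,2]>105)&(w[...,2]<130)
    q=w[m];print(n,"bar",m.sum(),q.mean(0).round(1),q.min(0).round(1),q.max(0).round(1))
E
```

```text
[[416.2  86.5  12. ]
 [562.5  80.1  12. ]
 [572.6 312.7  12. ]
 [424.9 319.   12. ]]
[[561.1  76.9  12. ]
 [415.2  85.3  12. ]
 [427.1 317.7  12. ]
 [575.6 307.4  12. ]]
[146.41671704 232.81101662 147.89769894 232.63188299] [494.06345303 199.5863721   12.        ]
[146.17637494 232.63464143 148.91063194 231.00413368] [494.74900011 196.81407691  12.        ]
knob a [501.51939442 332.14321908  44.        ] b [500.26035542 332.64409478  44.        ] tri [500.62209019 332.68787804  43.38218711]
a knob 138 [466.5 303.1  31.3] [516.9 346.1  58.9] [504.7 327.1  49.2]
a block 228 [464.8 268.3  52. ] [533.3 303.1  61.8] [501.4 285.7  55.7]
a board [ 238  208   77   65 2709] [277. 245.] [568.5 -88.  205.6] [ 402.5 -297.2   20.5]
a bar 238 [494.8 133.2 119.9] [418.5 121.7 105.3] [561.9 143.  127.4]
b knob 66 [486.5 307.   38. ] [514.9 346.7  61.6] [500.1 326.3  49.5]
b block 129 [465.6 262.   52.2] [530.1 301.9  62. ] [498.6 281.6  56.4]
b board [318 248  44  28 426] [340. 260.] [542.9 -89.9 207.7] [ 440.3 -195.8   26.1]
b board [327 273  40  21 234] [347. 282.] [ 551.3 -174.7  143.2] [ 455.2 -230.6   24.5]
b board [336 292  43  21 244] [357. 301.] [ 567.5 -212.3  153.7] [ 469.  -298.6   23.6]
b bar 292 [491.4 128.8 116.1] [420.6 113.  105. ] [560.3 143.  128.5]
```

```bash
cat >> h.py <<'E'
def pose(st): return np.array(st["tool_pos"]),Ro.from_euler("xyz",st["tcp_rot"],degrees=True)
def goal(st,p,R):
    p0,R0=pose(st); d=R0.inv().apply(np.asarray(p)-p0); r=(R0.inv()*R).as_rotvec(degrees=True)
    n=max(np.linalg.norm(d)/41.7,np.linalg.norm(r)/7.16)
    print("t",(d/150).round(4),"a",(r/45).round(4),"rows",round(n,1),"mm",d.round(1),"deg",r.round(1))
XH=np.array([np.cos(np.radians(87.3)),np.sin(np.radians(87.3)),0]);YH=np.array([-XH[1],XH[0],0]);ZH=np.array([0,0,1.])
def frame(z,y): # tool z dir, y dir
    z=z/np.linalg.norm(z);y=y-z*(y@z);y/=np.linalg.norm(y);return Ro.from_matrix(np.c_[np.cross(y,z),y,z])
KN=np.array([500.5,331,42.])
E
python3 - <<'E'
from bench import *
from h import *
goal(sense(),KN+[0,0,155+110],frame(-ZH,-YH))
goal(sense(),KN+[0,0,155+110],frame(-ZH,YH))
E
```

```text
t [-2.1376 -0.6173  0.6482] a [-1.1000e-03  6.0000e-04  1.5217e+00] rows 9.6 mm [-320.6  -92.6   97.2] deg [-0.   0.  68.5]
t [-2.1376 -0.6173  0.6482] a [-6.0000e-04 -1.2000e-03 -2.4783e+00] rows 15.6 mm [-320.6  -92.6   97.2] deg [-0.000e+00 -1.000e-01 -1.115e+02]
```

```bash
python3 -m jog '[{"tx":-1,"ty":-0.29,"tz":0.3,"az":0.76},{"tx":-1,"ty":-0.29,"tz":0.3,"az":0.76},{"tx":-1,"ty":-0.29,"tz":0.3,"az":0.76},{"tx":-1,"ty":-0.29,"tz":0.3,"az":0.76},{"tx":-1,"ty":-0.29,"tz":0.3,"az":0.76}]'; python3 - <<'E'
from bench import *
from h import *
goal(sense(),KN+[0,0,155+110],frame(-ZH,-YH))
E
```

```text
t [-2.1376 -0.6173  0.6482] a [-1.1000e-03  6.0000e-04  1.5217e+00] rows 9.6 mm [-320.6  -92.6   97.2] deg [-0.   0.  68.5]invalid input at $[0]: expected keys tx, ty, tz, ax, ay, az, hand
```

All keys are required.

```bash
python3 -m jog '[{"tx":-1,"ty":-0.29,"tz":0.3,"ax":0,"ay":0,"az":0.76,"hand":1},{"tx":-1,"ty":-0.29,"tz":0.3,"ax":0,"ay":0,"az":0.76,"hand":1},{"tx":-1,"ty":-0.29,"tz":0.3,"ax":0,"ay":0,"az":0.76,"hand":1},{"tx":-1,"ty":-0.29,"tz":0.3,"ax":0,"ay":0,"az":0.76,"hand":1},{"tx":-1,"ty":-0.29,"tz":0.3,"ax":0,"ay":0,"az":0.76,"hand":1}]'; python3 - <<'E'
from bench import *
from h import *
goal(sense(),KN+[0,0,155+110],frame(-ZH,-YH))
E
```

```text
time: 0.67
tool_pos: [368.9, 441.6, 356.8]
tcp_rot: [-179.8, 0.2, 120.9]
ft_force: [-0.3, 0.2, -0.9]
finger_gap: 85.4
t [-1.0822  0.3749  0.3348] a [-0.0024  0.0056  0.7473] rows 4.7 mm [-162.3   56.2   50.2] deg [-0.1  0.3 33.6]
```

```bash
python3 -m jog '[{"tx":-1,"ty":0.37,"tz":0.33,"ax":0,"ay":0,"az":0.75,"hand":1},{"tx":-1,"ty":0.37,"tz":0.33,"ax":0,"ay":0,"az":0.75,"hand":1},{"tx":-1,"ty":0.37,"tz":0.33,"ax":0,"ay":0,"az":0.75,"hand":1},{"tx":-1,"ty":0.37,"tz":0.33,"ax":0,"ay":0,"az":0.75,"hand":1},{"tx":-1,"ty":0.37,"tz":0.33,"ax":0,"ay":0,"az":0.75,"hand":1}]'; python3 -m jog '[{"tx":0,"ty":0,"tz":0,"ax":0,"ay":0,"az":0,"hand":1},{"tx":0,"ty":0,"tz":0,"ax":0,"ay":0,"az":0,"hand":1}]';python3 - <<'E'
from bench import *
from h import *
goal(sense(),KN+[0,0,155+110],frame(-ZH,-YH))
s=snapshot("wrist");cv2.imwrite("pics/w1.png",s["pixels"][:,:,::-1])
import pickle;pickle.dump(s,open("w1.pkl","wb"))
E
```

```text
time: 1.08
tool_pos: [494.7, 342.2, 307.1]
tcp_rot: [-179.9, 0.2, 87.2]
ft_force: [0.3, -0.1, -0.8]
finger_gap: 85.5
time: 1.25
tool_pos: [491.0, 347.0, 309.9]
tcp_rot: [-180.0, 0.0, 87.9]
ft_force: [0.1, 0.7, 0.6]
finger_gap: 85.5
t [-0.1046  0.0673  0.0196] a [-0.0011  0.      0.0142] rows 0.5 mm [-15.7  10.1   2.9] deg [-0.   0.   0.6]
```

View pics/w1.png

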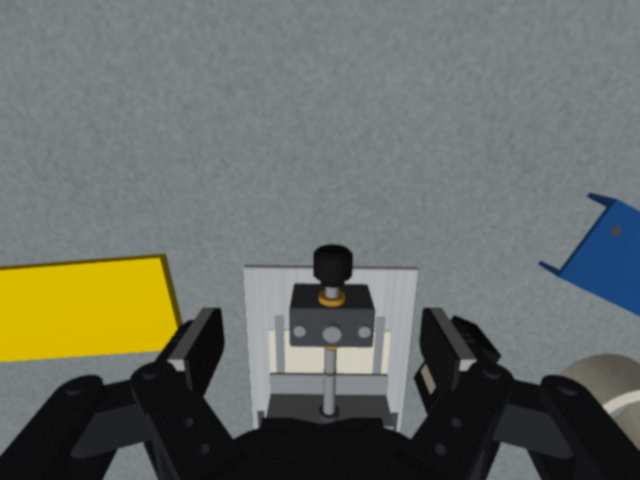

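```bash
python3 - <<'E'
from h import *
import pickle
s=pickle.load(open("w1.pkl","rb"))
w=world(s)
m=(w[...,2]>45)&(w[...,2]<62)&(abs(w[...,1]-335)<25)&(abs(w[...,0]-500)<30)
q=w[m];print("knobcloud",m.sum(),np.percentile(q,2,axis=0).round(1),np.percentile(q,98,axis=0).round(1))
m=(abs(w[...,2]-57)<4)&(abs(w[...,1]-285)<25)&(abs(w[...,0]-500)<50)
q=w[m];print("block",m.sum(),np.percentile(q,2,axis=0).round(1),np.percentile(q,98,axis=0).round(1))
c1=ray(s,245,266,12);c2=ray(s,417.5,268,12);print(c1,c2,np.degrees(np.arctan2(*(c2-c1)[[1,0]])),(c1+c2)/2,np.linalg.norm(c1-c2))
print("sheet end corners",ray(s,269,375,12),ray(s,389,375,12))
print("knob",ray(s,333,264,42))
g=cv2.cvtColor(s["pixels"],cv2.COLOR_RGB2GRAY);print(g[255:275:6,305:362])
E
```

```text
knobcloud 1398 [483.4 311.9  46.1] [510.5 343.4  58.7]
block 3086 [464.1 268.5  53.6] [525.1 302.4  60.5]
[423.76951165 318.39568871  12.        ] [569.56087898 311.30256909  12.        ] -2.785388578061918 [496.66519532 314.8491289   12.        ] 145.96381446899622
sheet end corners [434.6058307 206.4446753  12.       ] [548.26390204 202.36846759  12.        ]
knob [497.53708952 329.73027027  42.        ]
[[125 126 126 128 127 127 125 111  78  38  17  14  16  13  14  14  14  19
   16  17  22  17  16  16  17  17  18  17  16  17  15  14  14  15  10  15
   12  13  16  12  10  12   9   7  10  14  28  67 105 121 127 127 127 126
  125 124 123]
 [131 131 132 132 130 130 127 112  76  36  21  21  17  20  22  24  25  23
   24  24  25  26  23  23  25  26  26  25  26  27  22  24  22  21  21  19
   16  18  19  15  16  15  13  12  12  13  24  66 102 118 121 121 122 122
  124 125 125]
 [106 106 105 105 104 103 100  89  59  30  18  20  18  22  23  22  22  27
   25  25  26  28  29  24  24  26  23  23  23  23  23  21  23  23  21  20
   20  19  17  16  18  15  16  13  14  15  26  54  81  91  94  94  95  94
   94  93  94]
 [170 171 170 171 171 170 168 146 100  46  21  19  20  22  24  23  22  26
   26  28  26  26  28  26  26  25  22  22  24  23  23  23  23  21  21  23
   17  18  18  16  14  13  14  12  11  29  68 120 156 171 172 175 175 175
  175 175 174]]
```

```bash
sed -i 's/^KN=.*/KN=np.array([498.5,331,42.])/' h.py; python3 - <<'E'
from bench import *
from h import *
goal(sense(),KN+[0,0,155+1],frame(-ZH,-YH))
E
```

```text
t [-0.1099  0.0567  0.7496] a [-0.0002 -0.0006  0.0164] rows 2.7 mm [-16.5   8.5 112.4] deg [-0.  -0.   0.7]
```

```bash
python3 -m jog '[{"tx":-0.11,"ty":0.055,"tz":0.1,"ax":0,"ay":0,"az":0.016,"hand":0.8},{"tx":-0.11,"ty":0.055,"tz":0.4,"ax":0,"ay":0,"az":0.016,"hand":0.8},{"tx":-0.11,"ty":0.055,"tz":0.6,"ax":0,"ay":0,"az":0.016,"hand":0.6},{"tx":-0.11,"ty":0.055,"tz":0.74,"ax":0,"ay":0,"az":0.016,"hand":0.6},{"tx":-0.11,"ty":0.055,"tz":0.74,"ax":0,"ay":0,"az":0.016,"hand":0.6}]'; python3 -m jog '[{"tx":0,"ty":0,"tz":0,"ax":0,"ay":0,"az":0,"hand":0.6},{"tx":0,"ty":0,"tz":0,"ax":0,"ay":0,"az":0,"hand":0.6},{"tx":0,"ty":0,"tz":0,"ax":0,"ay":0,"az":0,"hand":0.6}]';python3 - <<'E'
from bench import *
from h import *
goal(sense(),KN+[0,0,155+1],frame(-ZH,-YH))
s=snapshot("wrist");cv2.imwrite("pics/w2.png",s["pixels"][:,:,::-1])
E
```

```text
time: 1.72
tool_pos: [495.1, 330.3, 193.8]
tcp_rot: [-179.6, 0.2, 87.4]
ft_force: [-0.9, 0.7, -1.7]
finger_gap: 50.9
time: 1.97
tool_pos: [499.5, 331.7, 202.3]
tcp_rot: [179.8, -0.1, 87.2]
ft_force: [-0.1, -0.2, 0.1]
finger_gap: 51.4
t [-0.0048 -0.0064  0.0285] a [ 0.0051 -0.0031 -0.0022] rows 0.1 mm [-0.7 -1.   4.3] deg [ 0.2 -0.1 -0.1]
```

View pics/w2.png

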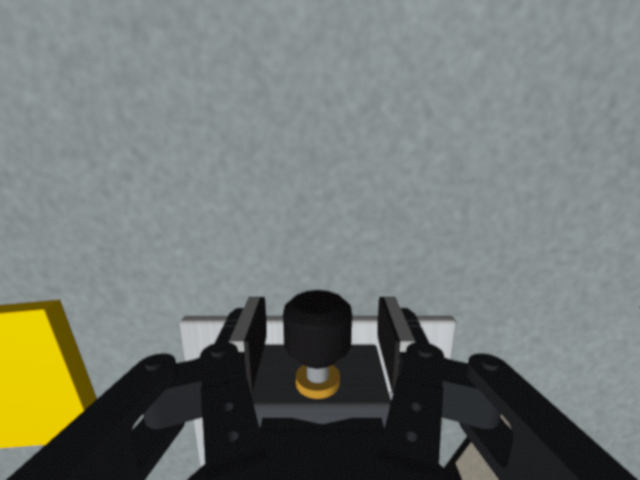

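```bash
python3 -m jog '[{"tx":-0.007,"ty":-0.008,"tz":0.027,"ax":0,"ay":0,"az":0,"hand":0.6},{"tx":-0.007,"ty":-0.008,"tz":0.027,"ax":0,"ay":0,"az":0,"hand":0.3},{"tx":-0.007,"ty":-0.008,"tz":0.027,"ax":0,"ay":0,"az":0,"hand":0.2},{"tx":-0.007,"ty":-0.008,"tz":0.027,"ax":0,"ay":0,"az":0,"hand":0.2},{"tx":-0.007,"ty":-0.008,"tz":0.027,"ax":0,"ay":0,"az":0,"hand":0.2}]' 35; python3 -m jog '[{"tx":0,"ty":0,"tz":0,"ax":0,"ay":0,"az":0,"hand":0.2},{"tx":0,"ty":0,"tz":0,"ax":0,"ay":0,"az":0,"hand":0.2},{"tx":0,"ty":0,"tz":0,"ax":0,"ay":0,"az":0,"hand":0.2}]'
```

```text
time: 2.43
tool_pos: [497.9, 329.4, 195.7]
tcp_rot: [179.9, -0.0, 87.1]
ft_force: [3.0, -1.5, 2.0]
finger_gap: 28.6
time: 2.68
tool_pos: [497.8, 329.4, 195.7]
tcp_rot: [179.9, -0.0, 87.1]
ft_force: [4.3, -1.1, 3.1]
finger_gap: 28.6
```

```bash
python3 -m jog '[{"tx":0.04,"ty":0,"tz":0,"ax":0,"ay":0,"az":0,"hand":0.2},{"tx":0.08,"ty":0,"tz":0,"ax":0,"ay":0,"az":0,"hand":0.2},{"tx":0.12,"ty":0,"tz":0,"ax":0,"ay":0,"az":0,"hand":0.2},{"tx":0.15,"ty":0,"tz":0,"ax":0,"ay":0,"az":0,"hand":0.2},{"tx":0.165,"ty":0,"tz":0,"ax":0,"ay":0,"az":0,"hand":0.2}]'; python3 -m jog '[{"tx":0,"ty":0,"tz":0,"ax":0,"ay":0,"az":0,"hand":0.2},{"tx":0,"ty":0,"tz":0,"ax":0,"ay":0,"az":0,"hand":0.2},{"tx":0,"ty":0,"tz":0,"ax":0,"ay":0,"az":0,"hand":0.2},{"tx":0,"ty":0,"tz":0,"ax":0,"ay":0,"az":0,"hand":0.2}]';python3 - <<'E'
from bench import *
from h import *
s=snapshot("wrist");cv2.imwrite("pics/w3.png",s["pixels"][:,:,::-1])
s=snapshot("scene");crop(s,"a3.png",360,225,130,100,6)
E
```

```text
time: 3.1
tool_pos: [499.1, 355.0, 195.7]
tcp_rot: [179.9, -0.1, 87.1]
ft_force: [5.1, -2.1, 4.6]
finger_gap: 28.6
time: 3.43
tool_pos: [499.1, 354.7, 195.7]
tcp_rot: [179.9, -0.1, 87.1]
ft_force: [4.5, -0.9, 3.1]
finger_gap: 28.4
```

View pics/w3.png

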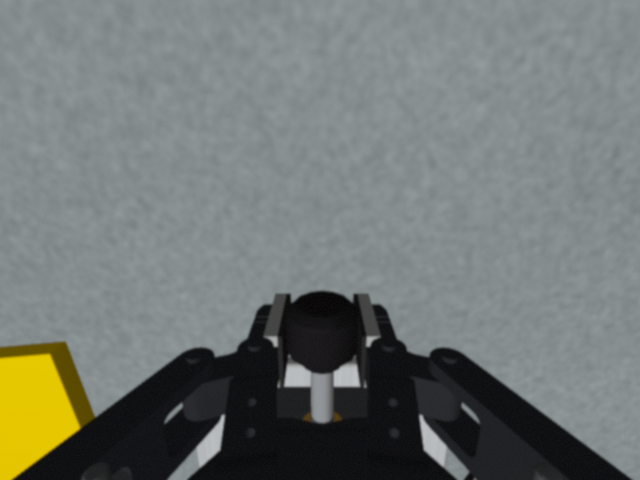

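View pics/a3.png

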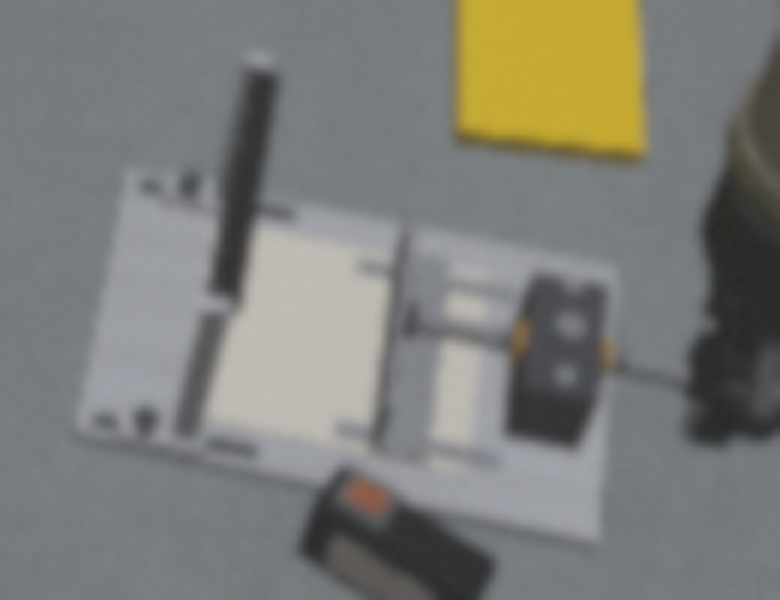

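```bash
python3 -m jog '[{"tx":0,"ty":0,"tz":0,"ax":0,"ay":0,"az":0,"hand":0.7},{"tx":0,"ty":0,"tz":0,"ax":0,"ay":0,"az":0,"hand":0.7},{"tx":0,"ty":0,"tz":0,"ax":0,"ay":0,"az":0,"hand":0.7},{"tx":0,"ty":0,"tz":-0.1,"ax":0,"ay":0,"az":0,"hand":0.7},{"tx":0,"ty":0,"tz":-0.3,"ax":0,"ay":0,"az":0,"hand":0.7}]'; python3 -m jog '[{"tx":0,"ty":0,"tz":-0.4,"ax":0,"ay":0,"az":0,"hand":0.7},{"tx":0,"ty":0,"tz":-0.7,"ax":0,"ay":0,"az":0,"hand":0.7},{"tx":-0.2,"ty":0,"tz":-1,"ax":0,"ay":0,"az":0,"hand":0.7},{"tx":-0.4,"ty":0,"tz":-1,"ax":0,"ay":0,"az":0,"hand":0.7},{"tx":-0.6,"ty":0,"tz":-1,"ax":0,"ay":0,"az":0,"hand":0.7}]'; python3 -m jog '[{"tx":-0.2,"ty":0,"tz":0,"ax":0,"ay":0,"az":0,"hand":0.7},{"tx":-0.2,"ty":0,"tz":0,"ax":0,"ay":0,"az":0,"hand":0.7},{"tx":-0.2,"ty":0,"tz":0,"ax":0,"ay":0,"az":0,"hand":0.7}]'; python3 - <<'E'
from bench import *
from h import *
import pickle
s=snapshot("wrist");cv2.imwrite("pics/w4.png",s["pixels"][:,:,::-1]);pickle.dump(s,open("w4.pkl","wb"))
s=snapshot("scene");crop(s,"a4.png",360,225,130,100,6)
print(sense()["tool_pos"])
E
```

```text
time: 3.95
tool_pos: [496.0, 353.0, 235.1]
tcp_rot: [-179.5, 0.3, 87.1]
ft_force: [0.1, -0.1, -0.6]
finger_gap: 59.5
time: 4.37
tool_pos: [494.4, 265.1, 396.1]
tcp_rot: [179.6, -0.2, 87.3]
ft_force: [0.7, -0.2, 0.6]
finger_gap: 59.9
time: 4.62
tool_pos: [492.3, 233.1, 390.0]
tcp_rot: [-180.0, -0.0, 87.0]
ft_force: [-0.3, -0.4, -0.4]
finger_gap: 59.9
[492.24614256 234.72502511 389.60181374]
```

View pics/w4.png

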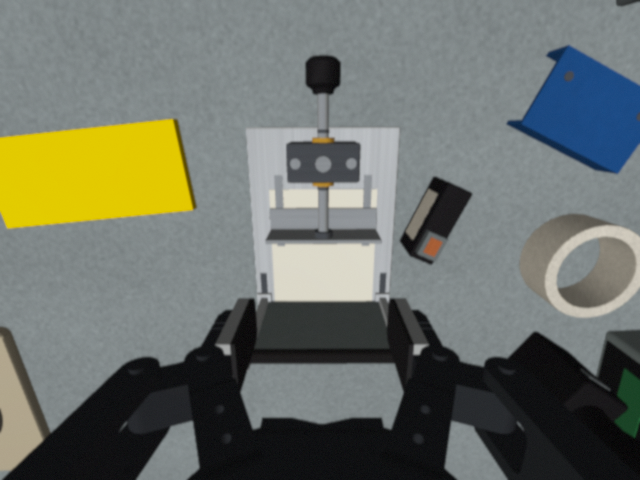

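View pics/a4.png

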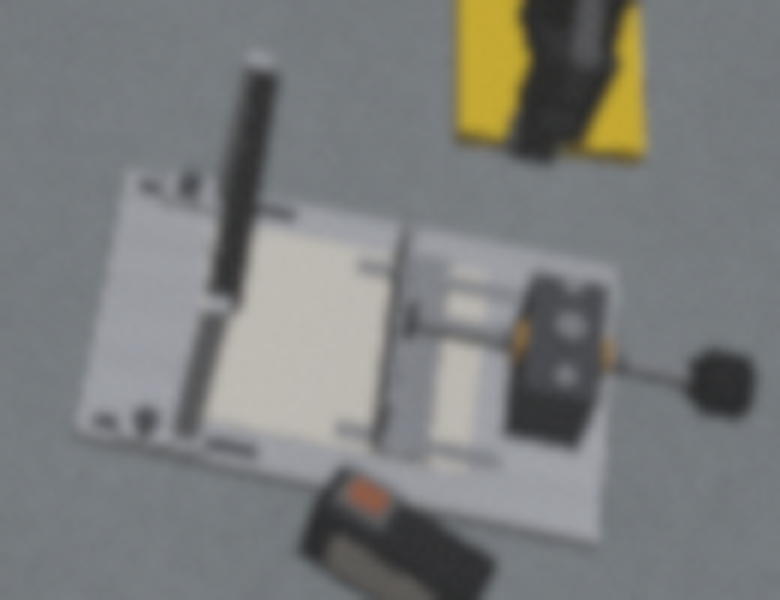

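```bash
python3 - <<'E'
from h import *
import pickle
s=pickle.load(open("w4.pkl","rb"));crop(s,"w4c.png",235,110,180,260,3)
w=world(s)
print("cam",-s["R"].T@s["t"])
for v in range(218,260,2): print(v,w[v,290].round(1),w[v,355].round(1),s["pixels"][v,290])
print()
for v in range(294,366,3): print(v,w[v,300].round(1),w[v,345].round(1),s["pixels"][v,300])
c1,c2=ray(s,247,128,12),ray(s,399.5,128.5,12);print(c1,c2,(c1+c2)/2,np.degrees(np.arctan2(*(c2-c1)[[1,0]])))
E
```

```text
cam [495.28994229 312.75124131 360.61246606]
218 [458.  226.5  17.3] [524.7 223.4  19.3] [144 148 152]
220 [458.  224.8  19.1] [524.7 221.2  18.6] [145 149 153]
222 [457.8 222.8  19.3] [524.8 218.8  17.9] [145 149 153]
224 [457.6 220.5  18.9] [524.6 216.9  18.7] [146 150 154]
226 [457.5 218.5  19.3] [524.6 214.8  18.9] [143 146 150]
228 [457.3 216.3  19. ] [524.5 212.6  18.7] [123 127 129]
230 [457.6 215.5  23.9] [524. 212.  24.] [73 74 75]
232 [458.4 215.8  31.9] [523.3 212.5  32.5] [60 61 60]
234 [458.9 215.5  37.9] [522.7 212.2  38.3] [61 61 62]
236 [459.4 215.4  44.4] [522.1 212.3  45.2] [61 60 61]
238 [460.  215.3  50.5] [521.5 212.4  51.5] [64 65 65]
240 [460.3 214.7  54.7] [521.2 211.3  54.2] [109 111 114]
242 [460.1 212.6  54.4] [521.2 209.4  54.5] [146 149 149]
244 [455.1 196.7  12.7] [524.7 193.   12.7] [197 195 184]
246 [454.9 194.4  12.4] [524.7 190.3  11.3] [219 215 200]
248 [454.8 192.3  13. ] [524.5 188.8  13.5] [220 217 202]
250 [454.8 190.6  14.6] [524.5 186.3  12.9] [220 217 202]
252 [454.4 187.7  12.9] [524.4 184.   12.9] [220 217 202]
254 [454.1 185.2  12.4] [524.
[... 928 characters left out ...]
 [465.3 130.1  85.1] [507.1 128.8  86.4] [50 54 52]
339 [465.6 130.1  89.9] [506.9 127.8  89.7] [51 55 54]
342 [466.  130.5  95.2] [506.5 128.9  95.9] [51 55 53]
345 [466.2 130.4  99.5] [506.3 127.6  98.6] [52 54 53]
348 [467.7 138.1 114.8] [505.5 137.1 116.2] [41 43 41]
351 [468.  138.4 119.4] [505.2 138.2 121.7] [18 16 16]
354 [468.  137.  121.4] [505.1 135.3 121.7] [28 25 26]
357 [468.  135.4 123.2] [504.9 133.6 123.4] [31 29 29]
360 [467.9 133.  123.9] [504.8 131.9 125. ] [28 29 29]
363 [4.532e+02 3.470e+01 2.000e-01] [509.6  32.5   1.4] [77 79 80]
[423.29538212 316.54044084  12.        ] [570.24930934 308.25364237  12.        ] [496.77234573 312.3970416   12.        ] -3.227516793492712
```

View pics/w4c.png

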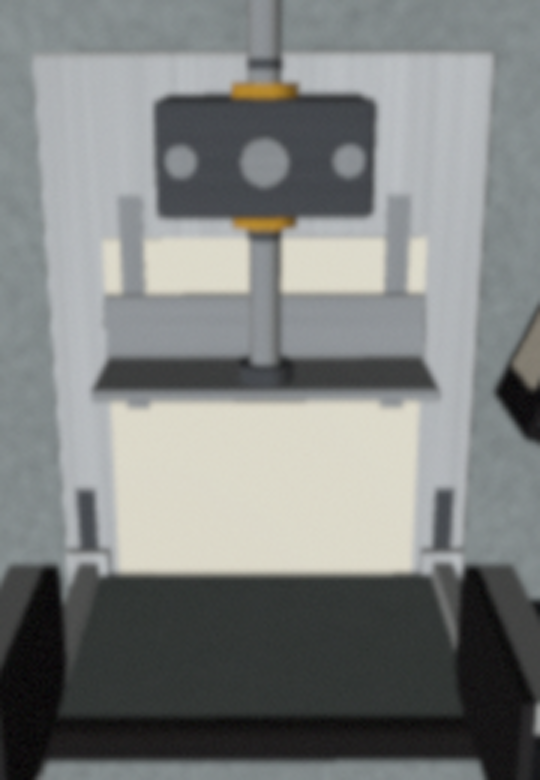

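```bash
sed -i 's/87\.3/87.1/g' h.py; cat >> h.py <<'E'
ST=np.array([491.8,210.5,12.])
E
python3 -m jog '[{"tx":-0.3,"ty":0,"tz":-0.1,"ax":0,"ay":0,"az":0,"hand":0.6},{"tx":-0.5,"ty":0,"tz":-0.2,"ax":0,"ay":0,"az":0,"hand":0.6},{"tx":-0.75,"ty":0,"tz":-0.3,"ax":0,"ay":0,"az":0,"hand":0.6},{"tx":-1,"ty":0,"tz":-0.35,"ax":0,"ay":0,"az":0,"hand":0.6},{"tx":-1,"ty":0,"tz":-0.4,"ax":0,"ay":0,"az":0,"hand":0.6}]'; python3 -m jog '[{"tx":-0.3,"ty":0,"tz":0,"ax":0,"ay":0,"az":0,"hand":0.6},{"tx":-0.5,"ty":0,"tz":0,"ax":0,"ay":0,"az":0,"hand":0.6},{"tx":-0.75,"ty":0,"tz":0,"ax":0,"ay":0,"az":0,"hand":0.6},{"tx":-1,"ty":0,"tz":0,"ax":0,"ay":0,"az":0,"hand":0.6},{"tx":-1,"ty":0,"tz":0,"ax":0,"ay":0,"az":0,"hand":0.6}]'; python3 -m jog '[{"tx":-0.2,"ty":0,"tz":0,"ax":0,"ay":0,"az":0,"hand":0.6},{"tx":-0.35,"ty":0,"tz":0,"ax":0,"ay":0,"az":0,"hand":0.6},{"tx":-0.35,"ty":0,"tz":0,"ax":0,"ay":0,"az":0,"hand":0.6},{"tx":-0.35,"ty":0,"tz":0,"ax":0,"ay":0,"az":0,"hand":0.6},{"tx":-0.35,"ty":0,"tz":0,"ax":0,"ay":0,"az":0,"hand":0.6}]'; python3 - <<'E'
from bench import *
from h import *
import pickle
s=snapshot("wrist");cv2.imwrite("pics/w5.png",s["pixels"][:,:,::-1]);pickle.dump(s,open("w5.pkl","wb"))
print(sense()["tool_pos"])
E
```

```text
time: 5.13
tool_pos: [485.1, 80.8, 450.8]
tcp_rot: [180.0, 0.1, 87.0]
ft_force: [0.2, 0.3, -0.6]
finger_gap: 51.3
time: 5.55
tool_pos: [477.4, -69.3, 449.5]
tcp_rot: [-179.9, 0.1, 86.9]
ft_force: [0.2, 0.6, 0.2]
finger_gap: 51.3
time: 5.97
tool_pos: [475.2, -116.6, 449.7]
tcp_rot: [-179.9, -0.1, 87.2]
ft_force: [1.0, 0.3, 0.2]
finger_gap: 51.3
[ 475.13914715 -116.36825211  449.84020234]
```

View pics/w5.png

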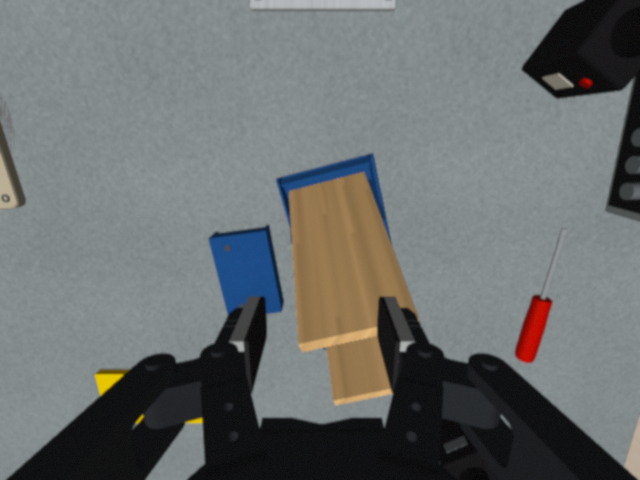

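```bash
python3 - <<'E'
from h import *
import pickle
s=pickle.load(open("w5.pkl","rb"));w=world(s)
hsv=cv2.cvtColor(s["pixels"],cv2.COLOR_RGB2HSV)
m=(hsv[...,0]<22)&(hsv[...,0]>8)&(hsv[...,1]>60);m[:160]=0;m[360:]=0;m[:,:280]=0;m[:,420:]=0
q0=w[m];q=q0[~np.isnan(q0[:,0])]
for k in range(6):
    c=q.mean(0);u,sv,vt=np.linalg.svd(q-c,full_matrices=False);n=vt[2];n*=np.sign(n[2]);q=q[abs((q-c)@n)<3]
    q=q if k==5 else q0[abs((q0-c)@n)<[10,6,4,3,3,3][k]]
print("n",n,"lean",np.degrees(np.arcsin(n[2])),"az",np.degrees(np.arctan2(n[1],n[0])),len(q),c)
yb=np.cross([0,0,1],n);yb/=np.linalg.norm(yb);zb=np.cross(n,yb);print("yb",yb,"zb",zb)
a=(q-c)@zb;b=(q-c)@yb
print("z ext",np.percentile(a,[.2,1,99,99.8]),"y",np.percentile(b,[.2,1,99,99.8]))
for lo in range(-90,110,15):
    k=(abs(a-lo)<5)
    if k.sum()>20: print(lo,k.sum(),np.percentile(b[k],[1,99]).round(1))
for lo in range(-45,46,10):
    k=(abs(b-lo)<4)
    if k.sum()>20: print("col",lo,np.percentile(a[k],[1,99]).round(1))
def onpl(u,v):
    K=s["intrinsics"];d=np.array([(u-K[0,2])/K[0,0],(v-K[1,2])/K[1,1],1])@s["R"];o=-s["R"].T@s["t"];p=o+d*((c-o)@n)/(d@n);return p
for uv in [(298.5,345),(290,190),(363,172),(377,325)]:
    p=onpl(*uv);print(uv,p.round(1),((p-c)@yb).round(1),((p-c)@zb).round(1))
E
```

```text
n [-0.99735673  0.04441488  0.05750547] lean 3.2966394389910136 az 177.4501550903273 1345 [ 490.40246161 -152.57702625  152.52071905]
yb [-0.0444885 -0.9990099  0.       ] zb [ 0.05744853 -0.00255833  0.99834519]
z ext [-126.18362658 -122.06325767  144.92376133  148.21760605] y [-57.86180419 -56.16008398 117.1818935  118.79495074]
-90 35 [-44.1 -38.6]
-75 39 [-36.9 -31.5]
-60 54 [-30.  111.9]
-45 103 [-22.4 118.9]
-30 55 [-15.7 -10.4]
-15 66 [-9.3 -2.8]
0 71 [-1.5  4. ]
15 82 [ 5.1 11.2]
30 92 [12.2 19. ]
45 136 [19.3 36.4]
col -45 [-107.6  134.4]
col -35 [-86.1 132.9]
col -25 [-64.4 149.7]
col -15 [-43.3 -25.4]
col -5 [-23.3  -4. ]
col 5 [-2.6 18.1]
col 15 [19.7 39.2]
col 25 [40.9 52.7]
col 35 [46.9 49.8]
(298.5, 345) [ 625.5  863.4 1711.6] -1021.0 1561.7
(290, 190) [ 570.2  114.6 1329.8] -270.4 1179.2
(363, 172) [499.1 -60.4 232.2] -92.4 79.8
(377, 325) [ 499.1 -124.4  282. ] -28.6 129.7
```

```bash
cat > bd.py <<'E'
from h import *
import pickle
s=pickle.load(open("w5.pkl","rb"));w=world(s)
m=np.zeros((480,640),np.uint8);cv2.fillPoly(m,[np.array([(294,195),(360,178),(378,230),(378,310),(302,330)])],1)
q=w[m>0];q=q[~np.isnan(q[:,0])]
for k in range(4):
    c=q.mean(0);u,sv,vt=np.linalg.svd(q-c,full_matrices=False);n=vt[2];n*=np.sign(n[2]);q=q[abs((q-c)@n)<4]
print("n",n,"lean",np.degrees(np.arcsin(n[2])),"az",np.degrees(np.arctan2(n[1],n[0])),len(q),c)
yb=np.cross([0,0,1],n);yb/=np.linalg.norm(yb);zb=np.cross(n,yb);print("yb",yb,"zb",zb)
K=s["intrinsics"];o=-s["R"].T@s["t"]
def onpl(u,v):
    d=np.array([(u-K[0,2])/K[0,0],(v-K[1,2])/K[1,1],1])@s["R"];return o+d*((c-o)@n)/(d@n)
for uv in [(298.5,345),(290,190),(363,172),(377,325),(297,300),(292,230),(380,220),(395,260)]:
    p=onpl(*uv);print(uv,p.round(1),((p-c)@yb).round(1),((p-c)@zb).round(1))
E
python3 bd.py; python3 -c "
from h import *;import pickle
s=pickle.load(open('w5.pkl','rb'));crop(s,'w5c.png',270,140,160,220,3)"
```

```text
n [-0.18150539  0.88610797  0.42646038] lean 25.24313582767384 az 101.57601985037964 10599 [ 485.3641753  -142.0997467   126.14425202]
yb [-0.97965932 -0.20066792  0.        ] zb [ 0.08557692 -0.41778589  0.90450624]
(298.5, 345) [ 453.3 -186.8  205.3] 40.3 87.6
(290, 190) [ 437.7 -102.8   24.3] 38.8 -112.6
(363, 172) [522.3 -86.3  25.8] -47.4 -110.9
(377, 325) [ 511.2 -174.   203.4] -18.9 85.4
(297, 300) [ 451.  -169.4  168.3] 39.2 46.6
(292, 230) [ 443.1 -132.6   88.4] 39.5 -41.7
(380, 220) [ 529.2 -122.4  103.9] -46.8 -24.6
(395, 260) [ 534.  -144.7  152.2] -47.2 28.8
```

View pics/w5c.png

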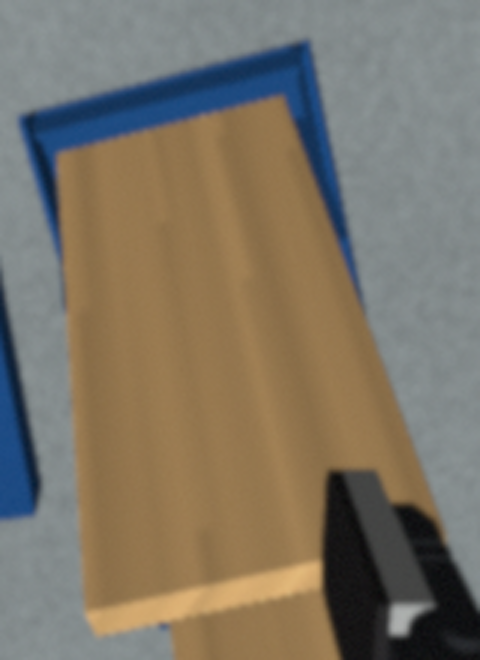

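```bash
cat >> bd.py <<'E'
mid=c-3.8*yb-12.3*zb-6*n
G=mid+77*zb
RB=frame(-zb,-n)
E
python3 - <<'E'
from bd import *
from bench import *
st=sense();print("mid",mid,"G",G,st["joint_pos"].round(1))
goal(st,G+zb*(155+70),RB)
goal(st,G+zb*(155),RB)
E
```

```text
n [-0.18150539  0.88610797  0.42646038] lean 25.24313582767384 az 101.57601985037964 10599 [ 485.3641753  -142.0997467   126.14425202]
yb [-0.97965932 -0.20066792  0.        ] zb [ 0.08557692 -0.41778589  0.90450624]
(298.5, 345) [ 453.3 -186.8  205.3] 40.3 87.6
(290, 190) [ 437.7 -102.8   24.3] 38.8 -112.6
(363, 172) [522.3 -86.3  25.8] -47.4 -110.9
(377, 325) [ 511.2 -174.   203.4] -18.9 85.4
(297, 300) [ 451.  -169.4  168.3] 39.2 46.6
(292, 230) [ 443.1 -132.6   88.4] 39.5 -41.7
(380, 220) [ 529.2 -122.4  103.9] -46.8 -24.6
(395, 260) [ 534.  -144.7  152.2] -47.2 28.8
mid [ 489.12331696 -141.51509003  112.46006295] G [ 495.71273959 -173.68460336  182.10704365] [-19.8 -10.7  98.5   0.   92.3 -17. ]
t [-0.9949  0.3149  0.4271] a [0.4752 0.3694 1.6514] rows 11.0 mm [-149.2   47.2   64.1] deg [21.4 16.6 74.3]
t [-0.8025  0.2657  0.8494] a [0.4752 0.3694 1.6514] rows 11.0 mm [-120.4   39.9  127.4] deg [21.4 16.6 74.3]
```

```bash
python3 -m jog '[{"tx":-0.2,"ty":0.1,"tz":0,"ax":0.24,"ay":0.18,"az":0.83,"hand":0.45},{"tx":-0.4,"ty":0.2,"tz":0,"ax":0.24,"ay":0.18,"az":0.83,"hand":0.45},{"tx":-0.6,"ty":0.3,"tz":0,"ax":0.24,"ay":0.18,"az":0.83,"hand":0.45},{"tx":-0.8,"ty":0.3,"tz":0,"ax":0.24,"ay":0.18,"az":0.83,"hand":0.45},{"tx":-0.9,"ty":0.3,"tz":0,"ax":0.24,"ay":0.18,"az":0.83,"hand":0.45}]';  python3 - <<'E' | tail -2
from bd import *
from bench import *
st=sense()
goal(st,G+zb*(155+70),RB)
print(st["joint_pos"].round(1))
E
```

```text
time: 6.43
tool_pos: [513.7, -256.1, 449.4]
tcp_rot: [-168.6, -4.0, 52.6]
ft_force: [-0.2, -0.1, 0.6]
finger_gap: 38.3
t [-0.0858  0.1363  0.4014] a [0.2613 0.206  0.8938] rows 6.0 mm [-12.9  20.4  60.2] deg [11.8  9.3 40.2]
[-33.2   8.1  80.4   4.9 102.6   4.4]
```

```bash
python3 -m jog '[{"tx":0,"ty":0,"tz":0,"ax":0.26,"ay":0.206,"az":0.89,"hand":0.45},{"tx":0,"ty":0.1,"tz":0.1,"ax":0.26,"ay":0.206,"az":0.89,"hand":0.45},{"tx":-0.06,"ty":0.13,"tz":0.2,"ax":0.26,"ay":0.206,"az":0.89,"hand":0.45},{"tx":-0.085,"ty":0.135,"tz":0.4,"ax":0.26,"ay":0.206,"az":0.89,"hand":0.45},{"tx":-0.085,"ty":0.135,"tz":0.4,"ax":0.26,"ay":0.206,"az":0.89,"hand":0.45}]';  python3 - <<'E' | tail -2
from bd import *
from bench import *
st=sense()
goal(st,G+zb*(155+70),RB)
print(st["joint_pos"].round(1))
E
```

```text
time: 6.85
tool_pos: [513.7, -264.4, 380.2]
tcp_rot: [-156.4, -1.1, 18.3]
ft_force: [-1.3, 1.2, -1.5]
finger_gap: 38.2
t [ 0.0018  0.0068 -0.0426] a [0.0345 0.0397 0.1459] rows 1.0 mm [ 0.3  1.  -6.4] deg [1.6 1.8 6.6]
[-37.   13.7  82.6  14.4 102.6  35.3]
```

```bash
python3 -m jog '[{"tx":0,"ty":0,"tz":0,"ax":0.03,"ay":0.03,"az":0.12,"hand":0.45},{"tx":0,"ty":0,"tz":0,"ax":0.03,"ay":0.03,"az":0.12,"hand":0.45},{"tx":0,"ty":0,"tz":0,"ax":0.03,"ay":0.03,"az":0.12,"hand":0.45}]';  python3 - <<'E' | tail -2
from bd import *
from bench import *
st=sense()
goal(st,G+zb*(155+70),RB)
s=snapshot("wrist");cv2.imwrite("pics/w6.png",s["pixels"][:,:,::-1]);pickle.dump(s,open("w6.pkl","wb"))
E
```

```text
time: 7.1
tool_pos: [514.8, -265.5, 386.5]
tcp_rot: [-155.5, -0.6, 13.3]
ft_force: [0.1, -0.8, 0.3]
finger_gap: 38.7
(395, 260) [ 534.  -144.7  152.2] -47.2 28.8
t [-0.0022  0.0156 -0.0007] a [0.0154 0.0047 0.0402] rows 0.3 mm [-0.3  2.3 -0.1] deg [0.7 0.2 1.8]
```

View pics/w6.png

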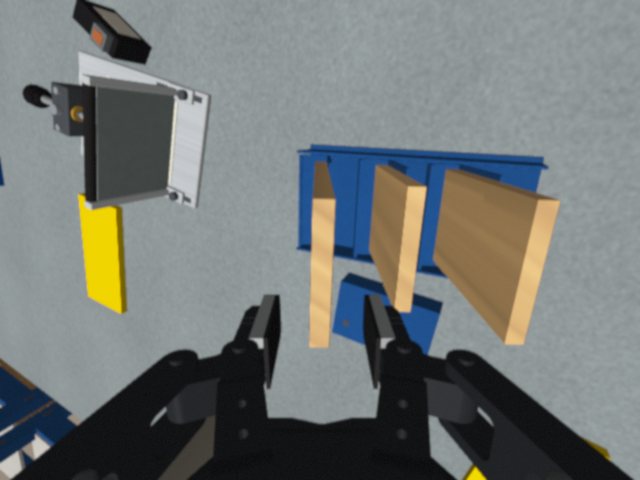

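```bash
python3 -m jog '[{"tx":0,"ty":0.012,"tz":0.05,"ax":0.015,"ay":0.005,"az":0.04,"hand":0.45},{"tx":0,"ty":0.012,"tz":0.15,"ax":0.015,"ay":0.005,"az":0.04,"hand":0.45},{"tx":0,"ty":0.012,"tz":0.28,"ax":0.015,"ay":0.005,"az":0.04,"hand":0.45},{"tx":0,"ty":0.012,"tz":0.38,"ax":0.015,"ay":0.005,"az":0.04,"hand":0.45},{"tx":0,"ty":0.012,"tz":0.4,"ax":0.015,"ay":0.005,"az":0.04,"hand":0.45}]';python3 -m jog '[{"tx":0,"ty":0,"tz":0,"ax":0,"ay":0,"az":0,"hand":0.45},{"tx":0,"ty":0,"tz":0,"ax":0,"ay":0,"az":0,"hand":0.45}]';  python3 - <<'E' | tail -1
from bd import *
from bench import *
st=sense()
s=snapshot("wrist");cv2.imwrite("pics/w7.png",s["pixels"][:,:,::-1])
goal(st,G+zb*(155),RB)
E
```

```text
time: 7.57
tool_pos: [509.2, -241.8, 329.2]
tcp_rot: [-154.7, 0.1, 11.6]
ft_force: [-0.5, 0.3, -0.9]
finger_gap: 38.5
time: 7.73
tool_pos: [510.0, -243.4, 332.4]
tcp_rot: [-154.8, -0.1, 11.5]
ft_force: [0.5, -0.3, 0.5]
finger_gap: 38.1
t [-0.0001 -0.0019  0.0751] a [ 0.0014 -0.0022 -0.002 ] rows 0.3 mm [-0.  -0.3 11.3] deg [ 0.1 -0.1 -0.1]
```

View pics/w7.png

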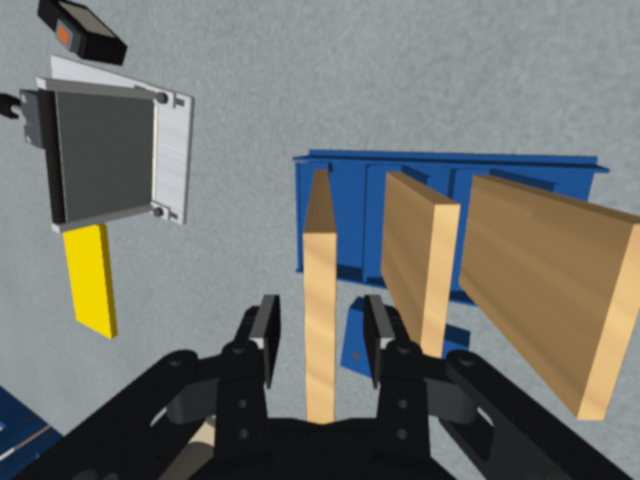

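```bash
python3 -m jog '[{"tx":0,"ty":-0.002,"tz":0.07,"ax":0,"ay":0,"az":0,"hand":0.45},{"tx":0,"ty":-0.002,"tz":0.07,"ax":0,"ay":0,"az":0,"hand":0.45},{"tx":0,"ty":-0.002,"tz":0.07,"ax":0,"ay":0,"az":0,"hand":0.25},{"tx":0,"ty":-0.002,"tz":0.07,"ax":0,"ay":0,"az":0,"hand":0.15},{"tx":0,"ty":-0.002,"tz":0.07,"ax":0,"ay":0,"az":0,"hand":0.05}]' 30;python3 -m jog '[{"tx":0,"ty":0,"tz":0,"ax":0,"ay":0,"az":0,"hand":0.05},{"tx":0,"ty":0,"tz":0,"ax":0,"ay":0,"az":0,"hand":0.05},{"tx":0,"ty":0,"tz":0,"ax":0,"ay":0,"az":0,"hand":0.05}]';  python3 - <<'E' | tail -1
from bd import *
from bench import *
st=sense()
s=snapshot("wrist");cv2.imwrite("pics/w8.png",s["pixels"][:,:,::-1]);pickle.dump(s,open("w8.pkl","wb"))
goal(st,G+zb*(155),RB)
E
```

```text
time: 8.2
tool_pos: [508.6, -238.8, 322.2]
tcp_rot: [-154.7, 0.0, 11.4]
ft_force: [-1.4, 0.9, 1.0]
finger_gap: 11.4
time: 8.45
tool_pos: [508.6, -238.8, 322.1]
tcp_rot: [-154.7, 0.0, 11.3]
ft_force: [-0.4, 2.1, 1.4]
finger_gap: 11.7
t [ 0.0028 -0.0021 -0.0002] a [-0.0005 -0.002  -0.0046] rows 0.0 mm [ 0.4 -0.3 -0. ] deg [-0.  -0.1 -0.2]
```

View pics/w8.png

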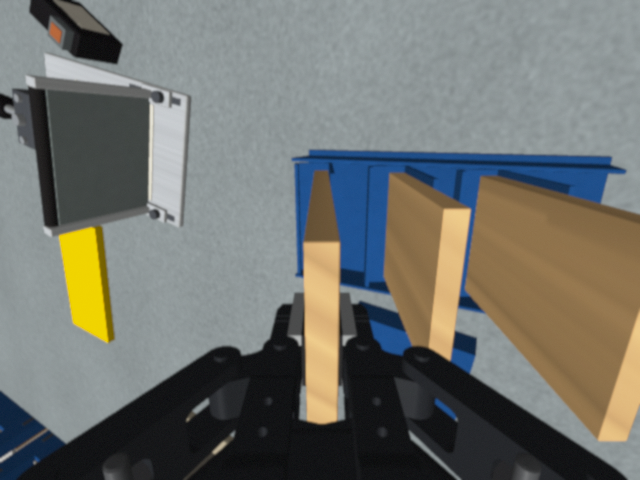

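```bash
python3 - <<'E' | tail -12
from bd import *
from bench import *
st=sense();p0,R0=pose(st)
s=pickle.load(open("w8.pkl","rb"));w=world(s)
T=R0.inv().apply((w-p0).reshape(-1,3)).reshape(w.shape)
for v in range(236,430,8): 
    if v<262 or v>400: print(v,T[v,322].round(1))
K=s["intrinsics"];o=R0.inv().apply(-s["R"].T@s["t"]-p0);print("cam in tool",o)
for u,v in [(306,241),(340,241),(306,423),(338,423)]:
    d=R0.inv().apply(np.array([(u-K[0,2])/K[0,0],(v-K[1,2])/K[1,1],1])@s["R"])
    print(u,v,[(o+d*(h-o[2])/d[2]).round(1) for h in (130,132,134)])
E
```

```text
244 [ 43.9   0.5 134.3]
252 [ 41.6   0.5 133.1]
260 [ 38.5   0.5 133.9]
404 [-19.6   0.5 132.9]
412 [-23.9   0.5 133.5]
420 [-27.5   0.5 133.1]
428 [ 9.9  0.5 94.4]
cam in tool [79.55666251  0.36174152 29.08273471]
306 241 [array([ 46.4,  -4.4, 130. ]), array([ 45.7,  -4.5, 132. ]), array([ 45. ,  -4.6, 134. ])]
340 241 [array([ 46.3,   6.1, 130. ]), array([ 45.7,   6.2, 132. ]), array([ 45. ,   6.3, 134. ])]
306 423 [array([-25.7,  -5.5, 130. ]), array([-27.8,  -5.6, 132. ]), array([-29.9,  -5.7, 134. ])]
338 423 [array([-25.7,   6.5, 130. ]), array([-27.8,   6.7, 132. ]), array([-29.9,   6.8, 134. ])]
```

```bash
python3 -m jog '[{"tx":0,"ty":0,"tz":-0.03,"ax":0,"ay":0,"az":0,"hand":0.05},{"tx":0,"ty":0,"tz":-0.1,"ax":0,"ay":0,"az":0,"hand":0.05},{"tx":0,"ty":0,"tz":-0.2,"ax":0,"ay":0,"az":0,"hand":0.05},{"tx":0,"ty":0,"tz":-0.35,"ax":0,"ay":0,"az":0,"hand":0.05},{"tx":0,"ty":0,"tz":-0.5,"ax":0,"ay":0,"az":0,"hand":0.05}]'; python3 -m jog '[{"tx":0,"ty":0,"tz":-0.1,"ax":0,"ay":0,"az":0,"hand":0.05},{"tx":0,"ty":0,"tz":-0.25,"ax":0,"ay":0,"az":0,"hand":0.05},{"tx":0,"ty":0,"tz":-0.4,"ax":0,"ay":0,"az":0,"hand":0.05},{"tx":0,"ty":0,"tz":-0.5,"ax":0,"ay":0,"az":0,"hand":0.05},{"tx":0,"ty":0,"tz":-0.5,"ax":0,"ay":0,"az":0,"hand":0.05}]'
cat >> h.py <<'E'
def place(th,fx,hz,fy=0,zt=333.4,dy=0.0,yaw=87.1):
    """tool pose: front lower edge of foot at stand x=fx, lowest (back) edge hz above base top"""
    t=np.radians(th);a=np.radians(yaw);X=np.array([np.cos(a),np.sin(a),0]);Y=np.array([-X[1],X[0],0])
    zb=-np.sin(t)*X+np.cos(t)*ZH;n=np.cos(t)*X+np.sin(t)*ZH
    F=ST+X*(fx-6*np.cos(t))+Y*fy+ZH*(hz+6*np.sin(t))
    R=frame(-zb,-n); return F+zb*zt-R.apply([0,dy,0]),R
E
python3 - <<'E'
from h import *
from bench import *
st=sense();print(st["joint_pos"].round(1))
goal(st,*place(24,-6,140)); goal(st,*place(24,-6,2))
print(place(24,-6,140)[0],place(24,-6,2)[0])
s=snapshot("scene");cv2.imwrite("pics/s9.png",s["pixels"][:,:,::-1])
E
```

```text
time: 8.92
tool_pos: [514.8, -270.7, 390.6]
tcp_rot: [-154.7, 0.1, 11.3]
ft_force: [-0.7, 1.0, -2.0]
finger_gap: 11.4
time: 9.33
tool_pos: [521.5, -303.3, 462.1]
tcp_rot: [-155.1, -0.2, 11.3]
ft_force: [0.8, 0.1, -1.2]
finger_gap: 11.8
[-39.9  15.9  71.5  16.6 111.4  42.3]
t [ 0.2348 -2.2104  1.0508] a [-0.0209  0.1259  0.2883] rows 8.8 mm [  35.2 -331.6  157.6] deg [-0.9  5.7 13. ]
t [ 0.2313 -1.8228  1.8852] a [-0.0209  0.1259  0.2883] rows 9.5 mm [  34.7 -273.4  282.8] deg [-0.9  5.7 13. ]
[484.35842259  63.60109671 459.01647544] [484.35842259  63.60109671 321.01647544]
```

View pics/s9.png

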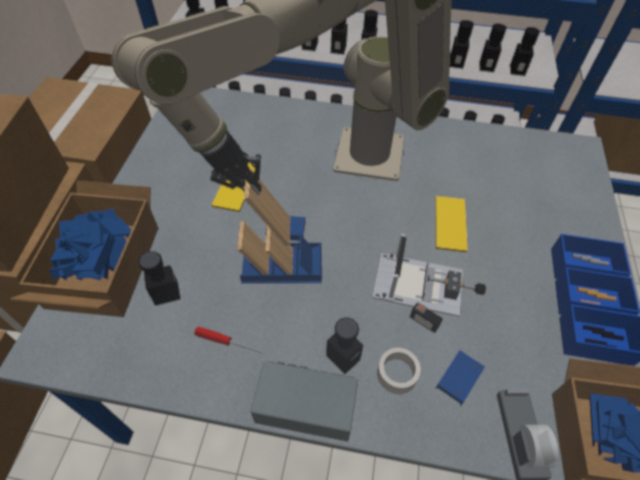

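```bash
python3 -m jog '[{"tx":0.03,"ty":-0.15,"tz":0.05,"ax":-0.01,"ay":0.04,"az":0.1,"hand":0.05},{"tx":0.05,"ty":-0.35,"tz":0.14,"ax":-0.01,"ay":0.04,"az":0.1,"hand":0.05},{"tx":0.08,"ty":-0.55,"tz":0.24,"ax":-0.01,"ay":0.06,"az":0.15,"hand":0.05},{"tx":0.1,"ty":-0.8,"tz":0.36,"ax":-0.01,"ay":0.06,"az":0.15,"hand":0.05},{"tx":0.1,"ty":-1,"tz":0.46,"ax":-0.01,"ay":0.06,"az":0.15,"hand":0.05}]'; python3 - <<'E'
from h import *
from bench import *
st=sense();print(st["joint_pos"].round(1))
goal(st,*place(24,-6,140))
E
```

```text
time: 9.8
tool_pos: [502.8, -134.4, 457.6]
tcp_rot: [-155.1, 0.5, 4.1]
ft_force: [1.1, 0.9, -1.1]
finger_gap: 11.6
[-28.1  -0.5  89.9  21.2 103.9  60.6]
t [-0.0291 -1.2067  0.5488] a [-0.0182  0.0743  0.1362] rows 4.8 mm [  -4.4 -181.    82.3] deg [-0.8  3.3  6.1]
```

```bash
python3 -m jog '[{"tx":0,"ty":-0.25,"tz":0.11,"ax":-0.018,"ay":0.04,"az":0.07,"hand":0.05},{"tx":-0.01,"ty":-0.45,"tz":0.2,"ax":-0.018,"ay":0.07,"az":0.13,"hand":0.05},{"tx":-0.02,"ty":-0.65,"tz":0.29,"ax":-0.018,"ay":0.07,"az":0.13,"hand":0.05},{"tx":-0.03,"ty":-0.8,"tz":0.36,"ax":-0.018,"ay":0.07,"az":0.13,"hand":0.05},{"tx":-0.03,"ty":-0.9,"tz":0.4,"ax":-0.018,"ay":0.07,"az":0.13,"hand":0.05}]';python3 -m jog '[{"tx":0,"ty":-0.15,"tz":0.07,"ax":0,"ay":0,"az":0,"hand":0.05},{"tx":0,"ty":-0.27,"tz":0.13,"ax":0,"ay":0,"az":0,"hand":0.05},{"tx":0,"ty":-0.27,"tz":0.13,"ax":0,"ay":0,"az":0,"hand":0.05},{"tx":0,"ty":-0.27,"tz":0.13,"ax":0,"ay":0,"az":0,"hand":0.05}]'; python3 - <<'E'
from h import *
from bench import *
import pickle
st=sense();print(st["joint_pos"].round(1))
goal(st,*place(24,-6,140))
t=pickle.load(open("s0.pkl","rb"))
s=snapshot("scene");crop(s,"a10.png",340,165,150,160,4)
s=snapshot("side");crop(s,"b10.png",270,90,110,150,4)
s=snapshot("wrist");cv2.imwrite("pics/w10.png",s["pixels"][:,:,::-1])
E
```

```text
time: 10.22
tool_pos: [487.3, 12.9, 459.9]
tcp_rot: [-156.0, 0.1, -2.4]
ft_force: [-0.5, 0.5, -0.6]
finger_gap: 11.7
time: 10.55
tool_pos: [489.9, 56.2, 458.6]
tcp_rot: [-156.1, 0.1, -2.4]
ft_force: [0.9, -0.6, -1.3]
finger_gap: 12.0
[ -8.5 -11.   99.4  23.8  93.9  85. ]
t [-0.039  -0.0449  0.0172] a [0.0018 0.0056 0.0093] rows 0.2 mm [-5.8 -6.7  2.6] deg [0.1 0.3 0.4]
```

View pics/a10.png

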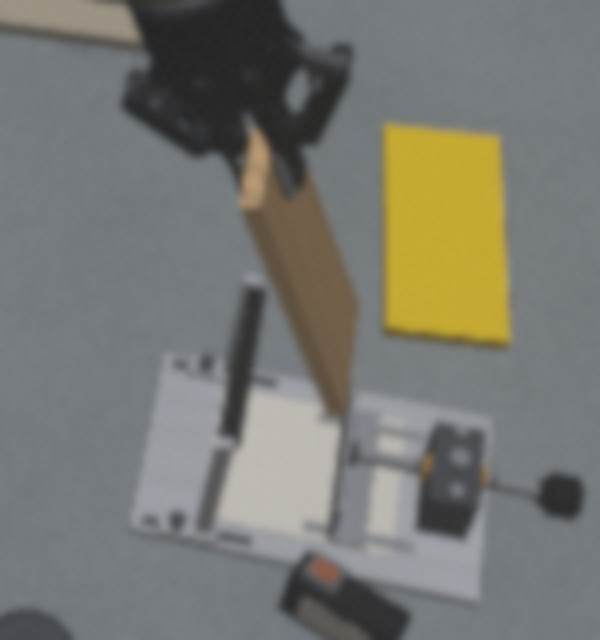

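View pics/b10.png

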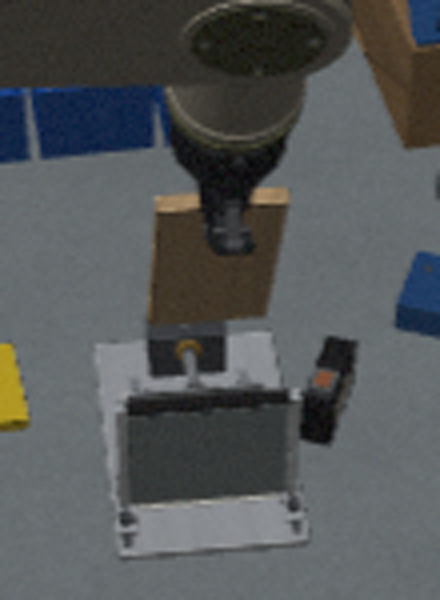

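View pics/w10.png

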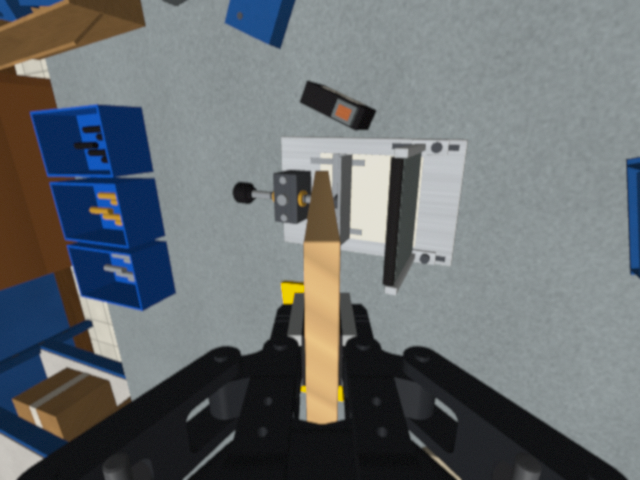

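```bash
python3 - <<'E'
from h import *
from bench import *
goal(sense(),*place(24,-8,30))
E
```

```text
t [-0.0424  0.2569  0.6898] a [0.0019 0.0034 0.0064] rows 2.7 mm [ -6.4  38.5 103.5] deg [0.1 0.2 0.3]
```

```bash
python3 -m jog '[{"tx":-0.042,"ty":-0.01,"tz":0.09,"ax":0,"ay":0.003,"az":0.006,"hand":0.05},{"tx":-0.042,"ty":0.06,"tz":0.24,"ax":0,"ay":0.003,"az":0.006,"hand":0.05},{"tx":-0.042,"ty":0.15,"tz":0.44,"ax":0,"ay":0.003,"az":0.006,"hand":0.05},{"tx":-0.042,"ty":0.22,"tz":0.6,"ax":0,"ay":0.003,"az":0.006,"hand":0.05},{"tx":-0.042,"ty":0.257,"tz":0.69,"ax":0,"ay":0.003,"az":0.006,"hand":0.05}]';python3 -m jog '[{"tx":0,"ty":0,"tz":0,"ax":0,"ay":0,"az":0,"hand":0.05},{"tx":0,"ty":0,"tz":0,"ax":0,"ay":0,"az":0,"hand":0.05},{"tx":0,"ty":0,"tz":0,"ax":0,"ay":0,"az":0,"hand":0.05}]'; python3 - <<'E'
from h import *
from bench import *
import pickle
goal(sense(),*place(24,-8,30))
goal(sense(),*place(24,-8,5))
s=snapshot("scene");crop(s,"a11.png",360,205,130,120,6)
s=snapshot("side");crop(s,"b11.png",280,110,100,130,4)
s=snapshot("wrist");cv2.imwrite("pics/w11.png",s["pixels"][:,:,::-1]);pickle.dump(s,open("w11.pkl","wb"))
E
```

```text
time: 11.12
tool_pos: [483.5, 61.2, 345.7]
tcp_rot: [-156.1, 0.2, -2.9]
ft_force: [-0.4, -0.5, -1.7]
finger_gap: 11.5
time: 11.37
tool_pos: [485.1, 61.7, 351.1]
tcp_rot: [-156.1, -0.1, -2.9]
ft_force: [0.2, 0.8, -1.8]
finger_gap: 11.3
t [-0.0056  0.0063  0.0122] a [ 0.0012 -0.003   0.0013] rows 0.1 mm [-0.8  0.9  1.8] deg [ 0.1 -0.1  0.1]
t [-0.006   0.074   0.1645] a [ 0.0012 -0.003   0.0013] rows 0.6 mm [-0.9 11.1 24.7] deg [ 0.1 -0.1  0.1]
```

View pics/a11.png

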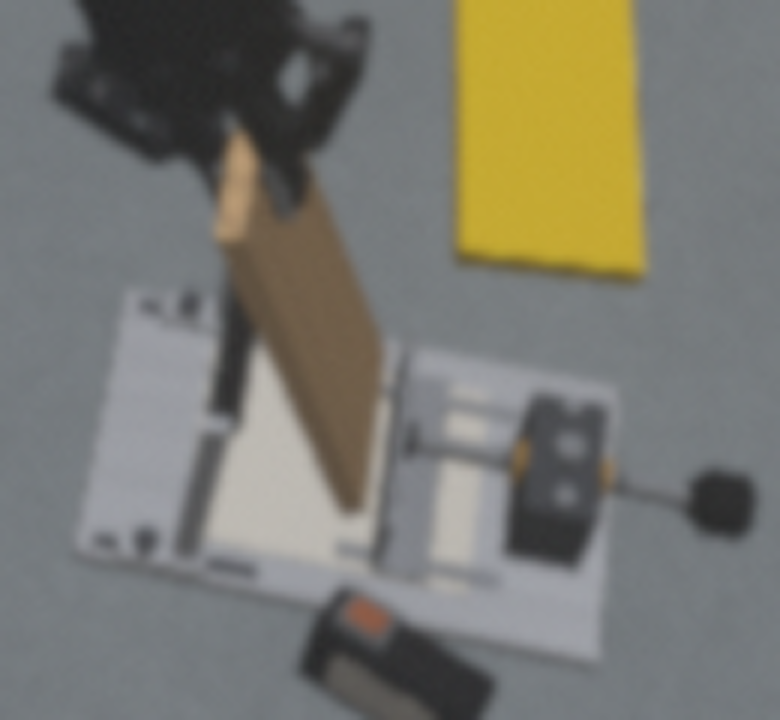

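View pics/b11.png

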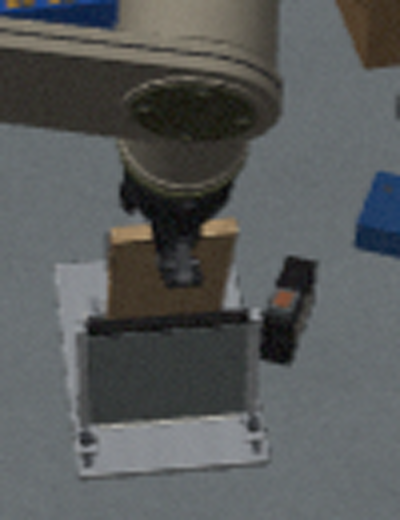

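View pics/w11.png

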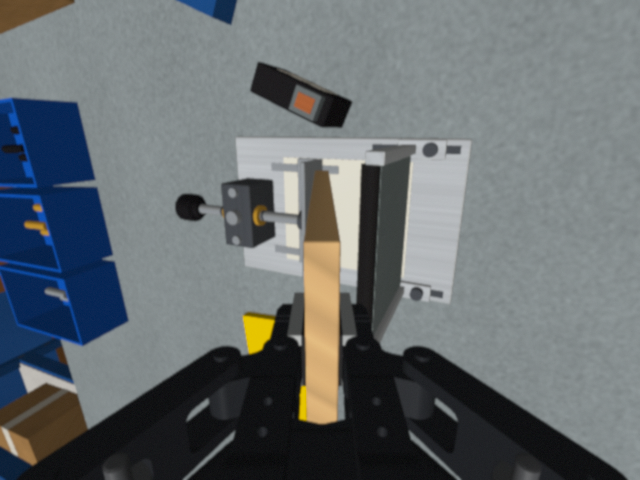

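```bash
python3 - <<'E'
from h import *
import pickle
s=pickle.load(open("w11.pkl","rb"))
P=[ray(s,u,v,12) for u,v in [(236,137.5),(470.5,140),(450,302.5),(245,267.5)]]
for p in P: print(p.round(1),((p-ST)@XH).round(1),((p-ST)@YH).round(1))
print("bar top far end/post corner", ray(s,375,158,124))
w=world(s)
for v in (200,240,280,320): 
  print(v,[ (w[v,u].round(0).tolist()) for u in (362,365,368,371,374,377)])
crop(s,"w11c.png",220,120,260,200,3)
E
```

```text
[569.4 308.   12. ] 101.3 -72.6
[558.1  76.4  12. ] -130.5 -73.0
[411.6  83.1  12. ] -131.3 73.6
[419.5 316.3  12. ] 102.0 77.5
bar top far end/post corner [552.63604956 124.60752781 124.        ]
200 [[527.0, 133.0, 123.0], [528.0, 131.0, 124.0], [528.0, 129.0, 124.0], [528.0, 127.0, 124.0], [528.0, 126.0, 123.0], [527.0, 125.0, 119.0]]
240 [[502.0, 133.0, 124.0], [502.0, 131.0, 124.0], [502.0, 129.0, 124.0], [502.0, 127.0, 123.0], [502.0, 126.0, 121.0], [500.0, 125.0, 116.0]]
280 [[474.0, 133.0, 124.0], [474.0, 132.0, 123.0], [475.0, 129.0, 125.0], [474.0, 128.0, 122.0], [472.0, 127.0, 118.0], [469.0, 127.0, 109.0]]
320 [[494.0, 107.0, 206.0], [494.0, 106.0, 206.0], [493.0, 105.0, 205.0], [443.0, 128.0, 120.0], [439.0, 128.0, 112.0], [434.0, 129.0, 103.0]]
```

View pics/w11c.png

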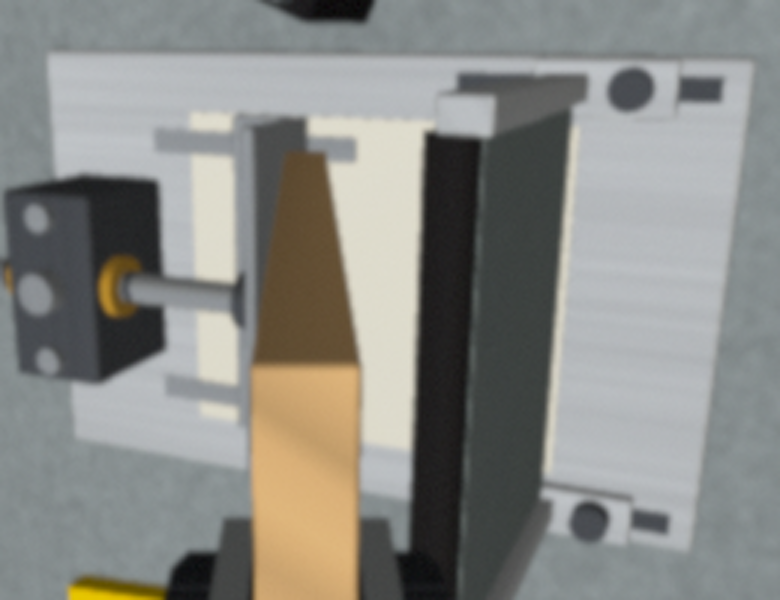

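```bash
sed -i 's/^ST=.*/ST=np.array([491.3,210.5,12.])/' h.py; python3 - <<'E'
from h import *
from bench import *
goal(sense(),*place(24,-7,4))
E
```

```text
t [-0.0101  0.0734  0.1749] a [ 0.0015 -0.0041  0.0027] rows 0.7 mm [-1.5 11.  26.2] deg [ 0.1 -0.2  0.1]
```

```bash
python3 -m jog '[{"tx":-0.01,"ty":0.018,"tz":0.045,"ax":0.001,"ay":-0.004,"az":0.002,"hand":0.05},{"tx":-0.01,"ty":0.036,"tz":0.085,"ax":0.001,"ay":-0.004,"az":0.002,"hand":0.05},{"tx":-0.01,"ty":0.055,"tz":0.13,"ax":0.001,"ay":-0.004,"az":0.002,"hand":0.05},{"tx":-0.01,"ty":0.068,"tz":0.16,"ax":0.001,"ay":-0.004,"az":0.002,"hand":0.05},{"tx":-0.01,"ty":0.073,"tz":0.174,"ax":0.001,"ay":-0.004,"az":0.002,"hand":0.05}]';python3 -m jog '[{"tx":0,"ty":0,"tz":0,"ax":0,"ay":0,"az":0,"hand":0.05},{"tx":0,"ty":0,"tz":0,"ax":0,"ay":0,"az":0,"hand":0.05},{"tx":0,"ty":0,"tz":0,"ax":0,"ay":0,"az":0,"hand":0.05},{"tx":0,"ty":0,"tz":0,"ax":0,"ay":0,"az":0,"hand":0.05}]'; python3 - <<'E'
from h import *
from bench import *
import pickle
goal(sense(),*place(24,-7,4));goal(sense(),*place(30,-7,4));goal(sense(),*place(30,-13,4))
s=snapshot("scene");crop(s,"a12.png",360,205,130,120,6)
s=snapshot("wrist");crop(s,"w12c.png",220,120,260,200,3)
E
```

```text
time: 11.93
tool_pos: [482.6, 63.0, 319.8]
tcp_rot: [-156.0, 0.3, -2.9]
ft_force: [-0.6, -1.5, 4.2]
finger_gap: 11.8
time: 12.27
tool_pos: [483.2, 62.9, 321.6]
tcp_rot: [-156.0, 0.1, -2.9]
ft_force: [1.0, -0.7, -1.4]
finger_gap: 11.6
t [ 0.0041 -0.0025 -0.0091] a [ 0.0004  0.003  -0.0002] rows 0.0 mm [ 0.6 -0.4 -1.4] deg [ 0.   0.1 -0. ]
t [0.0041 0.2266 0.0005] a [ 0.1338  0.003  -0.0004] rows 0.8 mm [ 0.6 34.   0.1] deg [ 6.   0.1 -0. ]
t [ 0.0041  0.2632 -0.0158] a [ 0.1338  0.003  -0.0004] rows 0.9 mm [ 0.6 39.5 -2.4] deg [ 6.   0.1 -0. ]
```

View pics/a12.png

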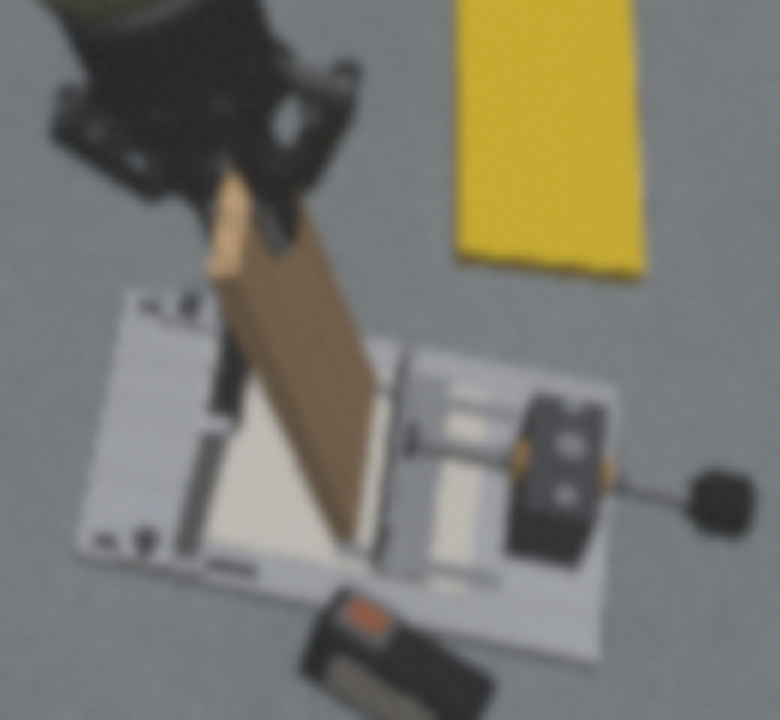

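View pics/w12c.png

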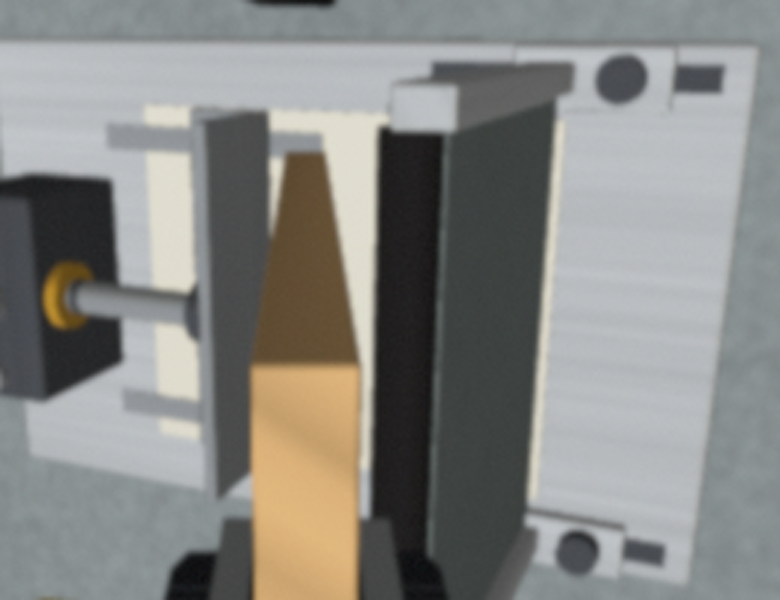

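```bash
python3 - <<'E'
from h import *
from bench import *
goal(sense(),*place(28,-4,6))
E
```

```text
t [ 0.0042  0.1267 -0.0097] a [ 0.0893  0.003  -0.0003] rows 0.6 mm [ 0.6 19.  -1.4] deg [ 4.   0.1 -0. ]
```

```bash
python3 -m jog '[{"tx":0.004,"ty":0.03,"tz":-0.01,"ax":0.02,"ay":0.003,"az":0,"hand":0.05},{"tx":0.004,"ty":0.06,"tz":-0.01,"ax":0.042,"ay":0.003,"az":0,"hand":0.05},{"tx":0.004,"ty":0.09,"tz":-0.01,"ax":0.063,"ay":0.003,"az":0,"hand":0.05},{"tx":0.004,"ty":0.127,"tz":-0.01,"ax":0.089,"ay":0.003,"az":0,"hand":0.05},{"tx":0.004,"ty":0.127,"tz":-0.01,"ax":0.089,"ay":0.003,"az":0,"hand":0.05}]';python3 -m jog '[{"tx":0,"ty":0,"tz":0,"ax":0,"ay":0,"az":0,"hand":0.05},{"tx":0,"ty":0,"tz":0,"ax":0,"ay":0,"az":0,"hand":0.05},{"tx":0,"ty":0,"tz":0,"ax":0,"ay":0,"az":0,"hand":0.05},{"tx":0,"ty":0,"tz":0,"ax":0,"ay":0,"az":0,"hand":0.05}]'; python3 - <<'E'
from h import *
from bench import *
goal(sense(),*place(28,-4,6));goal(sense(),*place(28,-8,6)); print(sense()["ft_force"],sense()["wrist_torque"])
E
```

```text
time: 12.78
tool_pos: [482.5, 43.7, 314.1]
tcp_rot: [-151.9, 0.1, -3.0]
ft_force: [0.2, 0.3, -2.6]
finger_gap: 12.2
time: 13.12
tool_pos: [482.8, 45.0, 315.1]
tcp_rot: [-152.0, 0.0, -2.9]
ft_force: [0.4, 0.4, -1.0]
finger_gap: 11.5
t [ 0.0005  0.0004 -0.0006] a [ 0.0004  0.0003 -0.0001] rows 0.0 mm [ 0.1  0.1 -0.1] deg [ 0.  0. -0.]
t [ 0.0005  0.024  -0.0131] a [ 0.0004  0.0003 -0.0001] rows 0.1 mm [ 0.1  3.6 -2. ] deg [ 0.  0. -0.]
[ 0.4290498   0.37181587 -1.04369421] [-0.39784873  0.02599127  0.05482522]
```

```bash
cat > q.py <<'E'
from bench import *
from h import *
st=sense();p,R=pose(st);z=R.apply([0,0,1]);y=R.apply([0,1,0])
th=np.degrees(np.arcsin(-(-z)@XH));F=p+z*333.4
n=-y;E=F+6*n;B=F-6*n
print("th",th.round(2),"front edge x",((E-ST)@XH).round(2),"y",((F-ST)@YH).round(2),"back edge z",(B-ST)[2].round(2),"F stand",np.round([st["ft_force"]@XH,st["ft_force"]@YH,st["ft_force"][2]],1),"T",np.round([st["wrist_torque"]@XH,st["wrist_torque"]@YH],2),st["time"].round(2))
E
python3 q.py
python3 -m jog '[{"tx":0,"ty":0.006,"tz":-0.003,"ax":0,"ay":0,"az":0,"hand":0.05},{"tx":0,"ty":0.012,"tz":-0.006,"ax":0,"ay":0,"az":0,"hand":0.05},{"tx":0,"ty":0.012,"tz":-0.006,"ax":0,"ay":0,"az":0,"hand":0.05},{"tx":0,"ty":0.012,"tz":-0.006,"ax":0,"ay":0,"az":0,"hand":0.05}]'; python3 q.py
python3 -m jog '[{"tx":0,"ty":0.006,"tz":-0.003,"ax":0,"ay":0,"az":0,"hand":0.05},{"tx":0,"ty":0.006,"tz":-0.003,"ax":0,"ay":0,"az":0,"hand":0.05},{"tx":0,"ty":0.006,"tz":-0.003,"ax":0,"ay":0,"az":0,"hand":0.05}]'; python3 q.py
```

```text
time: 13.45
tool_pos: [482.7, 42.8, 315.0]
tcp_rot: [-152.0, 0.0, -2.9]
ft_force: [0.2, 0.0, -1.9]
finger_gap: 11.6
time: 13.7
tool_pos: [482.6, 41.9, 314.9]
tcp_rot: [-152.0, 0.0, -2.9]
ft_force: [-1.2, 0.9, -1.1]
finger_gap: 11.4Traceback (most recent call last):
  File "q.py", line 6, in <module>
    print("th",th.round(2),"front edge x",((E-ST)@XH).round(2),"y",((F-ST)@YH).round(2),"back edge z",(B-ST)[2].round(2),"F stand",np.round([st["ft_force"]@XH,st["ft_force"]@YH,st["ft_force"][2]],1),"T",np.round([st["wrist_torque"]@XH,st["wrist_torque"]@YH],2),st["time"].round(2))
                                                                                                                                                                                                                                                                     ^^^^^^^^^^^^^^^^
AttributeError: 'float' object has no attribute 'round'
Traceback (most recent call last):
  File "q.py", line 6, in <module>
    print("th",th.round(2),"front edge x",((E-ST)@XH).round(2),"y",((F-ST)@YH).round(2),"back edge z",(B-ST)[2].r
[... 488 characters left out ...]
ribute 'round'
Traceback (most recent call last):
  File "q.py", line 6, in <module>
    print("th",th.round(2),"front edge x",((E-ST)@XH).round(2),"y",((F-ST)@YH).round(2),"back edge z",(B-ST)[2].round(2),"F stand",np.round([st["ft_force"]@XH,st["ft_force"]@YH,st["ft_force"][2]],1),"T",np.round([st["wrist_torque"]@XH,st["wrist_torque"]@YH],2),st["time"].round(2))
                                                                                                                                                                                                                                                                     ^^^^^^^^^^^^^^^^
AttributeError: 'float' object has no attribute 'round'
```

```bash
sed -i 's/,st\["time"\].round(2))/)/' q.py; python3 q.py
for i in 1; do python3 -m jog '[{"tx":0,"ty":0.006,"tz":-0.003,"ax":0,"ay":0,"az":0,"hand":0.05},{"tx":0,"ty":0.006,"tz":-0.003,"ax":0,"ay":0,"az":0,"hand":0.05},{"tx":0,"ty":0.006,"tz":-0.003,"ax":0,"ay":0,"az":0,"hand":0.05}]'; python3 q.py; done
python3 -m jog '[{"tx":0,"ty":0.006,"tz":-0.003,"ax":0,"ay":0,"az":0,"hand":0.05},{"tx":0,"ty":0.006,"tz":-0.003,"ax":0,"ay":0,"az":0,"hand":0.05},{"tx":0,"ty":0.006,"tz":-0.003,"ax":0,"ay":0,"az":0,"hand":0.05}]'; python3 q.py
```

```text
th 28.0 front edge x -7.06 y 0.25 back edge z 5.74 F stand [ 0.8  1.3 -1.1] T [0.03 0.24]
time: 13.95
tool_pos: [482.6, 41.3, 315.0]
tcp_rot: [-151.9, 0.0, -2.9]
ft_force: [0.8, 4.8, -0.9]
finger_gap: 11.9
th 28.07 front edge x -7.29 y 0.35 back edge z 5.98 F stand [ 4.8 -0.6 -0.9] T [-0.02 -0.64]
time: 14.2
tool_pos: [482.5, 40.7, 315.0]
tcp_rot: [-151.9, 0.0, -2.9]
ft_force: [0.7, 9.1, -0.6]
finger_gap: 11.4
th 28.14 front edge x -7.5 y 0.38 back edge z 6.21 F stand [ 9.2 -0.2 -0.6] T [-0.18 -1.34]
```

```bash
python3 - <<'E'
from h import *
from bench import *
goal(sense(),*place(27.5,-2.5,3))
E
```

```text
t [ 0.0011 -0.0437  0.035 ] a [-0.0142  0.0008 -0.0001] rows 0.2 mm [ 0.2 -6.6  5.2] deg [-0.6  0.  -0. ]
```

```bash
python3 -m jog '[{"tx":0.001,"ty":-0.02,"tz":0.01,"ax":-0.005,"ay":0,"az":0,"hand":0.05},{"tx":0.001,"ty":-0.04,"tz":0.025,"ax":-0.012,"ay":0,"az":0,"hand":0.05},{"tx":0.001,"ty":-0.043,"tz":0.033,"ax":-0.014,"ay":0,"az":0,"hand":0.05},{"tx":0.001,"ty":-0.043,"tz":0.033,"ax":-0.014,"ay":0,"az":0,"hand":0.05},{"tx":0.001,"ty":-0.043,"tz":0.033,"ax":-0.014,"ay":0,"az":0,"hand":0.05}]'; python3 -m jog '[{"tx":0,"ty":0,"tz":0,"ax":0,"ay":0,"az":0,"hand":0.05},{"tx":0,"ty":0,"tz":0,"ax":0,"ay":0,"az":0,"hand":0.05}]';python3 q.py; python3 - <<'E'
from h import *
from bench import *
goal(sense(),*place(27.5,-2.5,2))
goal(sense(),*place(27.5,-2.5,1))
E
```

```text
time: 14.62
tool_pos: [483.0, 47.8, 313.3]
tcp_rot: [-152.7, 0.0, -2.9]
ft_force: [0.2, -0.3, -1.3]
finger_gap: 11.8
time: 14.78
tool_pos: [483.1, 47.7, 313.5]
tcp_rot: [-152.6, 0.0, -2.9]
ft_force: [-1.2, 0.3, -0.8]
finger_gap: 11.8
th 27.35 front edge x -4.5 y 0.08 back edge z 2.61 F stand [ 0.2  1.2 -0.8] T [0.01 0.43]
t [-0.0002 -0.0044  0.0097] a [ 0.0033  0.0004 -0.0008] rows 0.0 mm [-0.  -0.7  1.4] deg [ 0.1  0.  -0. ]
t [-0.0002 -0.0013  0.0156] a [ 0.0033  0.0004 -0.0008] rows 0.1 mm [-0.  -0.2  2.3] deg [ 0.1  0.  -0. ]
```

```bash
python3 -m jog '[{"tx":0,"ty":0.003,"tz":0.006,"ax":0,"ay":0,"az":0,"hand":0.05},{"tx":0,"ty":0.003,"tz":0.006,"ax":0,"ay":0,"az":0,"hand":0.05},{"tx":0,"ty":0.003,"tz":0.006,"ax":0,"ay":0,"az":0,"hand":0.05}]' >/dev/null; python3 q.py;python3 -m jog '[{"tx":0,"ty":0.0015,"tz":0.003,"ax":0,"ay":0,"az":0,"hand":0.05},{"tx":0,"ty":0.0015,"tz":0.003,"ax":0,"ay":0,"az":0,"hand":0.05},{"tx":0,"ty":0.0015,"tz":0.003,"ax":0,"ay":0,"az":0,"hand":0.05}]' >/dev/null; python3 q.py; 
```

```text
th 27.36 front edge x -4.4 y 0.18 back edge z 1.52 F stand [-1.4 -0.4 -1.8] T [0.01 0.41]
th 27.36 front edge x -4.33 y 0.11 back edge z 1.12 F stand [ 0.1 -0.1 -0.4] T [-0.01  0.41]
```

```bash
python3 -m jog '[{"tx":0,"ty":0.0015,"tz":0.003,"ax":0,"ay":0,"az":0,"hand":0.05},{"tx":0,"ty":0.0015,"tz":0.003,"ax":0,"ay":0,"az":0,"hand":0.05},{"tx":0,"ty":0.0015,"tz":0.003,"ax":0,"ay":0,"az":0,"hand":0.05}]' >/dev/null; python3 q.py;python3 -m jog '[{"tx":0,"ty":0.0015,"tz":0.003,"ax":0,"ay":0,"az":0,"hand":0.05},{"tx":0,"ty":0.0015,"tz":0.003,"ax":0,"ay":0,"az":0,"hand":0.05},{"tx":0,"ty":0.0015,"tz":0.003,"ax":0,"ay":0,"az":0,"hand":0.05}]' >/dev/null; python3 q.py; 
```

```text
th 27.37 front edge x -4.23 y -0.05 back edge z 0.82 F stand [-0.1  0.6 -0.4] T [-0.01  0.18]
th 27.38 front edge x -4.18 y -0.29 back edge z 0.63 F stand [-0.1 -0.2  3.4] T [ 0.11 -0.11]
```

```bash
sed -i 's/^ST=.*/ST=np.array([491.3,210.5,12.85])/' h.py; python3 - <<'E'
from h import *
from bench import *
goal(sense(),*place(27.4,-1.5,0.7))
E
```

```text
t [-0.0013 -0.0178  0.0027] a [ 0.0005 -0.0004 -0.0002] rows 0.1 mm [-0.2 -2.7  0.4] deg [ 0. -0. -0.]
```

```bash
python3 -m jog '[{"tx":0,"ty":-0.004,"tz":-0.006,"ax":0,"ay":0,"az":0,"hand":0.05},{"tx":0,"ty":-0.01,"tz":-0.003,"ax":0,"ay":0,"az":0,"hand":0.05},{"tx":0,"ty":-0.0195,"tz":0,"ax":0,"ay":0,"az":0,"hand":0.05},{"tx":0,"ty":-0.0195,"tz":0,"ax":0,"ay":0,"az":0,"hand":0.05}]' >/dev/null; python3 q.py;python3 -m jog '[{"tx":0,"ty":-0.0059,"tz":0.003,"ax":0,"ay":0,"az":0,"hand":0.05},{"tx":0,"ty":-0.0059,"tz":0.003,"ax":0,"ay":0,"az":0,"hand":0.05},{"tx":0,"ty":-0.0059,"tz":0.003,"ax":0,"ay":0,"az":0,"hand":0.05}]' >/dev/null; python3 q.py; 
```

```text
th 27.36 front edge x -1.47 y 0.5 back edge z 0.28 F stand [ 0.7  0.5 -1.1] T [0.03 0.42]
th 27.36 front edge x -0.66 y 0.3 back edge z 0.43 F stand [ 0.4  0.3 -1.4] T [-0.01  0.4 ]
```

```bash
python3 -m jog '[{"tx":0,"ty":-0.0059,"tz":0.003,"ax":0,"ay":0,"az":0,"hand":0.05},{"tx":0,"ty":-0.0059,"tz":0.003,"ax":0,"ay":0,"az":0,"hand":0.05},{"tx":0,"ty":-0.0059,"tz":0.003,"ax":0,"ay":0,"az":0,"hand":0.05}]' >/dev/null; python3 q.py; python3 -m jog '[{"tx":0,"ty":-0.0059,"tz":0.003,"ax":0,"ay":0,"az":0,"hand":0.05},{"tx":0,"ty":-0.0059,"tz":0.003,"ax":0,"ay":0,"az":0,"hand":0.05},{"tx":0,"ty":-0.0059,"tz":0.003,"ax":0,"ay":0,"az":0,"hand":0.05}]' >/dev/null; python3 q.py; python3 - <<'E'
from h import *
from bench import *
s=snapshot("scene");crop(s,"a13.png",380,205,90,100,6)
s=snapshot("wrist");crop(s,"w13c.png",220,120,260,200,3)
E
```

```text
th 27.35 front edge x 0.19 y 0.19 back edge z 0.53 F stand [-0.3  0.4 -1.2] T [0.06 0.62]
th 27.34 front edge x 1.13 y 0.11 back edge z 0.62 F stand [-1.9  0.7 -0.7] T [0.17 0.9 ]
```

View pics/a13.png

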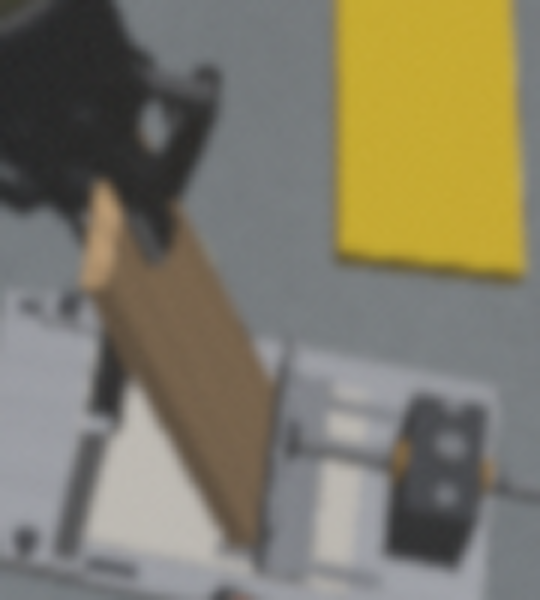

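View pics/w13c.png

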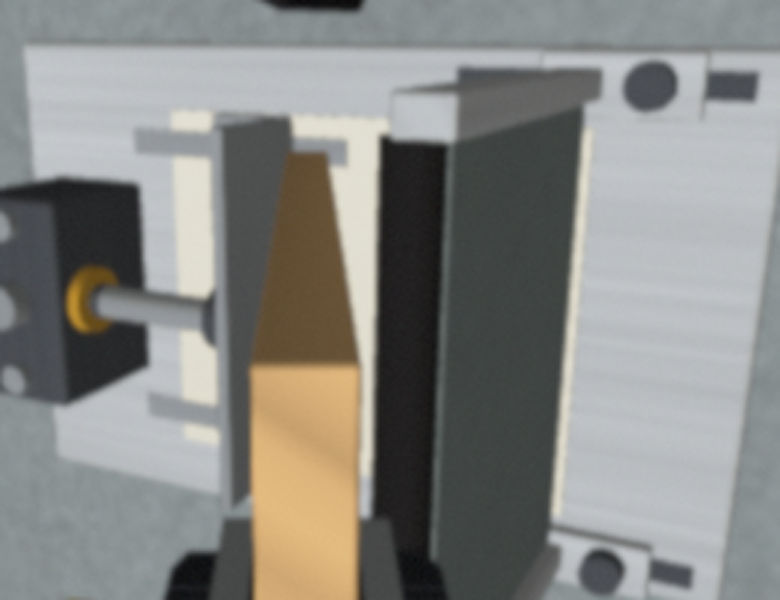

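```bash
python3 - <<'E'
from h import *
from bench import *
goal(sense(),*place(29.2,-0.2,0.5))
E
```

```text
t [-0.0001  0.0791 -0.003 ] a [ 0.0412  0.0005 -0.0006] rows 0.3 mm [-0.  11.9 -0.5] deg [ 1.9  0.  -0. ]
```

```bash
python3 -m jog '[{"tx":0,"ty":0.018,"tz":-0.003,"ax":0.009,"ay":0,"az":0,"hand":0.05},{"tx":0,"ty":0.038,"tz":-0.003,"ax":0.02,"ay":0,"az":0,"hand":0.05},{"tx":0,"ty":0.058,"tz":-0.003,"ax":0.03,"ay":0,"az":0,"hand":0.05},{"tx":0,"ty":0.079,"tz":-0.003,"ax":0.041,"ay":0,"az":0,"hand":0.05},{"tx":0,"ty":0.079,"tz":-0.003,"ax":0.041,"ay":0,"az":0,"hand":0.05}]' >/dev/null; python3 q.py;python3 -m jog '[{"tx":0,"ty":0,"tz":0,"ax":0,"ay":0,"az":0,"hand":0.05},{"tx":0,"ty":0,"tz":0,"ax":0,"ay":0,"az":0,"hand":0.05}]' >/dev/null; python3 q.py; python3 - <<'E'
from h import *
from bench import *
goal(sense(),*place(29.7,-0.3,0.2))
E
```

```text
th 29.27 front edge x -0.28 y 0.31 back edge z 0.15 F stand [-1.2 -0.4 -1.3] T [-0.    0.36]
th 29.22 front edge x -0.09 y 0.05 back edge z 0.53 F stand [-0.4  1.  -1.8] T [-0.    0.44]
t [-0.0003  0.0208  0.0011] a [ 0.0107  0.0004 -0.0011] rows 0.1 mm [-0.   3.1  0.2] deg [ 0.5  0.  -0. ]
```

```bash
python3 -m jog '[{"tx":0,"ty":0.01,"tz":0,"ax":0.005,"ay":0,"az":0,"hand":0.05},{"tx":0,"ty":0.021,"tz":0,"ax":0.0107,"ay":0,"az":0,"hand":0.05},{"tx":0,"ty":0.021,"tz":0,"ax":0.0107,"ay":0,"az":0,"hand":0.05},{"tx":0,"ty":0.021,"tz":0,"ax":0.0107,"ay":0,"az":0,"hand":0.05}]' >/dev/null; python3 q.py; python3 - <<'E'
from h import *
from bench import *
goal(sense(),*place(30,-0.3,0.2))
E
```

```text
th 29.69 front edge x -0.49 y 0.12 back edge z 0.26 F stand [ 0.3  0.7 -1.5] T [0.   0.38]
t [-0.      0.0109  0.0009] a [ 0.0069  0.0005 -0.0009] rows 0.0 mm [-0.   1.6  0.1] deg [ 0.3  0.  -0. ]
```

```bash
python3 -m jog '[{"tx":0,"ty":0.005,"tz":0,"ax":0.003,"ay":0,"az":0,"hand":0.05},{"tx":0,"ty":0.011,"tz":0,"ax":0.0069,"ay":0,"az":0,"hand":0.05},{"tx":0,"ty":0.011,"tz":0,"ax":0.0069,"ay":0,"az":0,"hand":0.05},{"tx":0,"ty":0.011,"tz":0,"ax":0.0069,"ay":0,"az":0,"hand":0.05}]' >/dev/null; python3 q.py; python3 - <<'E'
from h import *
from bench import *
goal(sense(),*place(30.3,-0.2,0.2))
E
```

```text
th 30.03 front edge x -0.02 y 0.05 back edge z 0.6 F stand [ 2.7  0.4 -1.9] T [-0.02  0.06]
t [-0.0003  0.0128  0.0016] a [ 0.006   0.0004 -0.0005] rows 0.0 mm [-0.   1.9  0.2] deg [ 0.3  0.  -0. ]
```

```bash
python3 -m jog '[{"tx":0,"ty":0,"tz":0.002,"ax":0,"ay":0,"az":0,"hand":0.05},{"tx":0,"ty":0,"tz":0.004,"ax":0,"ay":0,"az":0,"hand":0.05},{"tx":0,"ty":0,"tz":0.004,"ax":0,"ay":0,"az":0,"hand":0.05},{"tx":0,"ty":0,"tz":0.004,"ax":0,"ay":0,"az":0,"hand":0.05}]' >/dev/null; python3 q.py; python3 - <<'E'
from h import *
from bench import *
s=snapshot("scene");crop(s,"a14.png",380,205,90,100,6)
E
```

```text
th 30.0 front edge x 0.05 y -0.21 back edge z 0.24 F stand [0.4 0.8 3. ] T [ 0.18 -0.05]
```

View pics/a14.png

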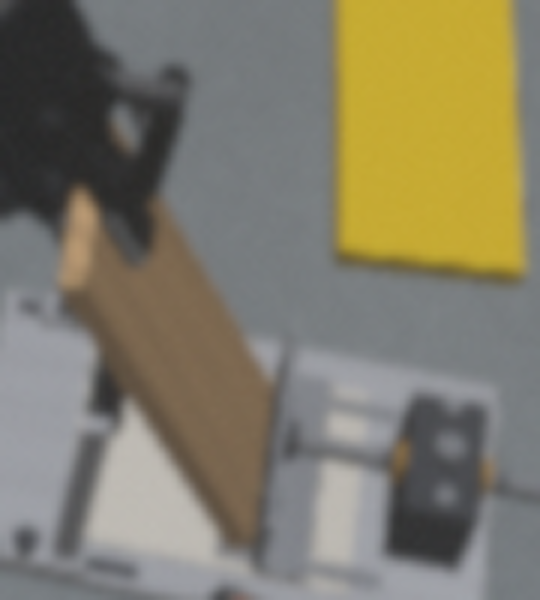

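```bash
python3 -m jog '[{"tx":0,"ty":0,"tz":0,"ax":0,"ay":0,"az":0,"hand":0.16},{"tx":0,"ty":0,"tz":0,"ax":0,"ay":0,"az":0,"hand":0.2},{"tx":0,"ty":0,"tz":0,"ax":0,"ay":0,"az":0,"hand":0.25},{"tx":0,"ty":0,"tz":0,"ax":0,"ay":0,"az":0,"hand":0.3},{"tx":0,"ty":0,"tz":0,"ax":0,"ay":0,"az":0,"hand":0.35}]' 20; python3 q.py; python3 -m jog '[{"tx":0,"ty":0,"tz":0,"ax":0,"ay":0,"az":0,"hand":0.4},{"tx":0,"ty":0,"tz":0,"ax":0,"ay":0,"az":0,"hand":0.4},{"tx":0,"ty":0,"tz":0,"ax":0,"ay":0,"az":0,"hand":0.4}]'; python3 - <<'E'
from h import *
from bench import *
s=snapshot("scene");crop(s,"a15.png",380,205,90,100,6)
s=snapshot("wrist");cv2.imwrite("pics/w15.png",s["pixels"][:,:,::-1])
E
```

```text
time: 19.02
tool_pos: [482.6, 38.8, 304.2]
tcp_rot: [-150.0, 0.0, -2.9]
ft_force: [-0.1, -0.2, -0.6]
finger_gap: 30.1
th 29.99 front edge x -0.1 y 0.21 back edge z -0.36 F stand [-0.2  0.  -0.6] T [-0.01  0.21]
time: 19.27
tool_pos: [482.6, 38.8, 304.4]
tcp_rot: [-150.0, 0.0, -2.9]
ft_force: [-0.5, 0.3, -0.3]
finger_gap: 34.1
```

View pics/a15.png

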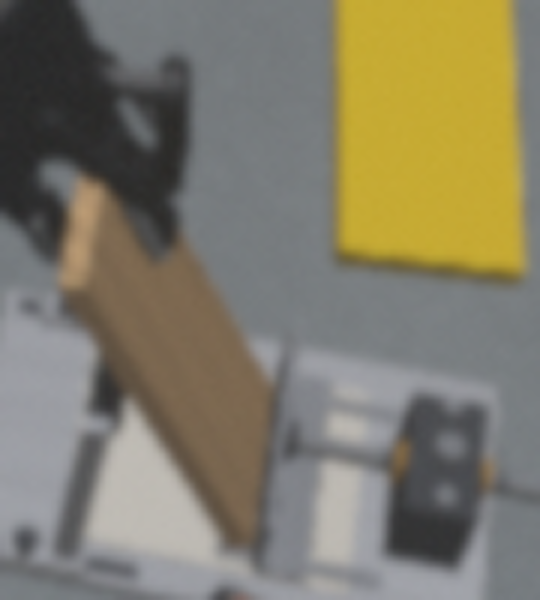

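View pics/w15.png

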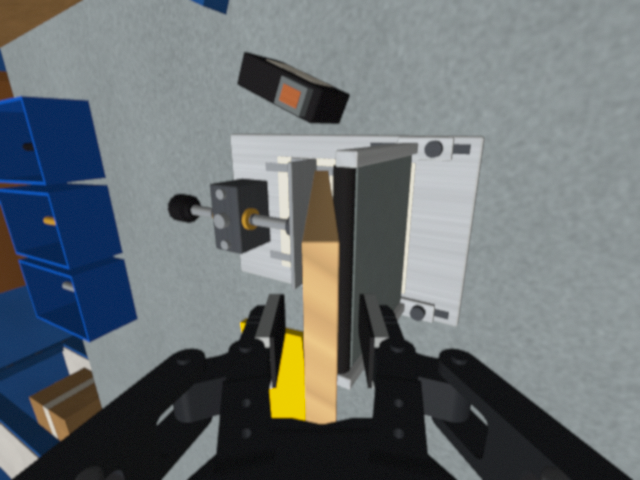

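```bash
python3 -m jog '[{"tx":0,"ty":0,"tz":-0.05,"ax":0,"ay":0,"az":0,"hand":0.45},{"tx":0,"ty":0,"tz":-0.15,"ax":0,"ay":0,"az":0,"hand":0.45},{"tx":0,"ty":0,"tz":-0.3,"ax":0,"ay":0,"az":0,"hand":0.45},{"tx":0,"ty":0,"tz":-0.45,"ax":0,"ay":0,"az":0,"hand":0.45},{"tx":0,"ty":0,"tz":-0.6,"ax":0,"ay":0,"az":0,"hand":0.45}]'; python3 -m jog '[{"tx":0,"ty":0,"tz":-0.2,"ax":0,"ay":0,"az":0,"hand":0.45},{"tx":0,"ty":0,"tz":-0.4,"ax":0,"ay":0,"az":0,"hand":0.45},{"tx":0,"ty":0,"tz":-0.4,"ax":0,"ay":0,"az":0,"hand":0.45},{"tx":0,"ty":0,"tz":-0.4,"ax":0,"ay":0,"az":0,"hand":0.45}]'; python3 - <<'E'
from h import *
from bench import *
import pickle
a=snapshot("scene");crop(a,"a16.png",360,205,130,100,6)
b=snapshot("side");crop(b,"b16.png",270,130,110,110,5);cv2.imwrite("pics/b16f.png",b["pixels"][:,:,::-1])
s=snapshot("wrist");cv2.imwrite("pics/w16.png",s["pixels"][:,:,::-1]);pickle.dump((a,b,s),open("s16.pkl","wb"))
E
```

```text
time: 19.78
tool_pos: [480.2, -6.7, 383.7]
tcp_rot: [-150.0, 0.0, -2.9]
ft_force: [0.9, -0.5, 0.7]
finger_gap: 38.4
time: 20.12
tool_pos: [479.3, -37.0, 436.7]
tcp_rot: [-150.1, -0.2, -3.0]
ft_force: [0.6, 0.0, 0.8]
finger_gap: 38.8
```

View pics/a16.png

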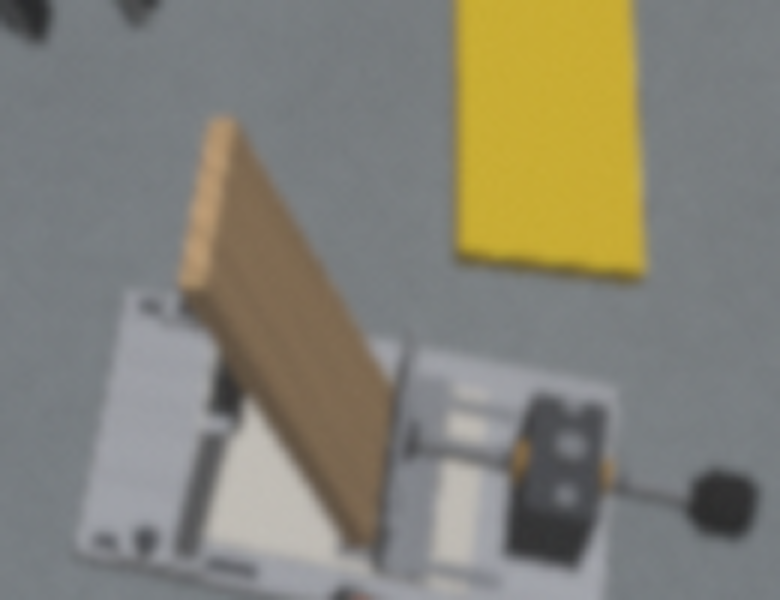

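View pics/b16.png

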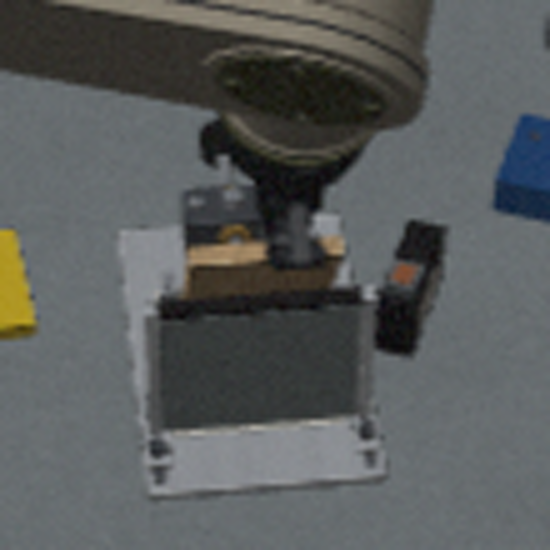

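View pics/w16.png

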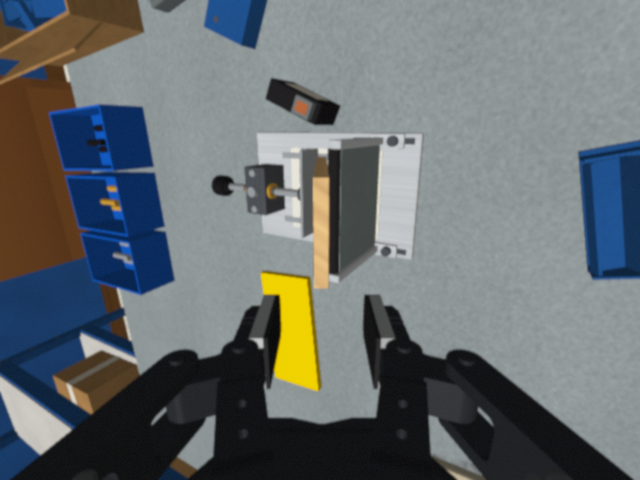

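```bash
python3 - <<'E'
from h import *
import pickle
a,b,s=pickle.load(open("s16.pkl","rb"))
crop(s,"w16c.png",245,120,190,180,4)
w=world(s)
c=w[185:280,314:327].reshape(-1,3);c=c[c[:,2]>170]
print(len(c))
# board top centre by depth
L=[]
for v in range(182,284,6):
    r=w[v,312:330]; k=r[:,2]>165; L.append(r[k].mean(0))
L=np.array(L);print(L.round(1)[[0,-1]]); d=L[0]-L[-1];print("yaw of width dir vs stand -y",np.degrees(np.arctan2(d[1],d[0])))
m=(w[...,2]>178)&(abs(w[...,0]-490)<80)&(abs(w[...,1]-110)<40);m[:170]=0;m[292:]=0
q=(w[m]-ST);yy=q@YH;print("y extent board",np.percentile(yy,[.3,1,99,99.7]).round(1),"x",np.percentile(q@XH,[1,99]).round(1))
# posts tops
m=(abs(w[...,2]-124)<4)&(abs(w[...,0]-490)<90)&(abs(w[...,1]-125)<30)
q=(w[m]-ST);yy=q@YH;print("post y extent",np.percentile(yy,[.3,1,99,99.7]).round(1),m.sum())
# scene cloud of board front face
w=world(a);hsv=cv2.cvtColor(a["pixels"],cv2.COLOR_RGB2HSV)
m=np.zeros((480,640),np.uint8);pts=(np.array([(240,150),(380,390),(355,530),(215,290)])+.5)/6-.5+[360,205];cv2.fillPoly(m,[pts.astype(int)],1)
q=w[m>0];
for k in range(3):
    c=q.mean(0);vt=np.linalg.svd(q-c)[2] if len(q)<3000 else None;n=vt[2]*np.sign(vt[2][2]);q=q[abs((q-c)@n)<4]
print("face lean",np.degrees(np.arcsin(n[2])),"az",np.degrees(np.arctan2(n[1],n[0])))
E
```

```text
1228
[[527.8 102.9 189.4]
 [450.8 106.6 189.5]]
yaw of width dir vs stand -y -2.694239842096598
y extent board [-46.1 -46.   42.6  43.4] x [-110.8  -99.9]
post y extent [-70.2 -69.4  67.9  69. ] 1376Traceback (most recent call last):
  File "<stdin>", line 23, in <module>
    u, s, vh = gufunc(a, signature=signature)
               ~~~~~~^^^^^^^^^^^^^^^^^^^^^^^^
    raise LinAlgError("SVD did not converge")
numpy.linalg.LinAlgError: SVD did not converge
```

View pics/w16c.png

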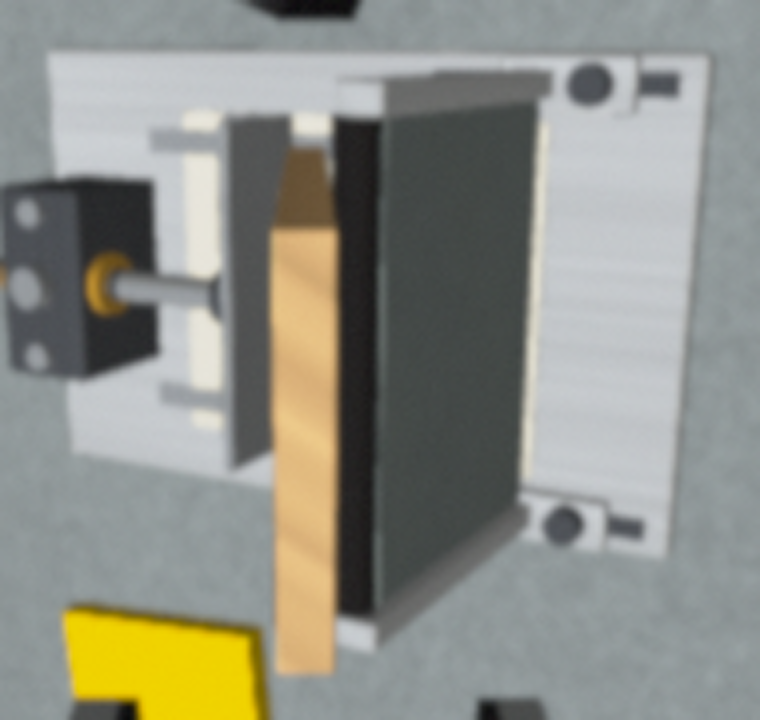

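```bash
python3 - <<'E'
from h import *
import pickle
a,b,s=pickle.load(open("s16.pkl","rb"));a0,b0=pickle.load(open("s0.pkl","rb"))
for n,x,y in(("a",a,a0),("b",b,b0)):
    d=(abs(x["pixels"].astype(int)-y["pixels"]).max(-1)>40).astype(np.uint8)
    nl,l,st,c=cv2.connectedComponentsWithStats(cv2.morphologyEx(d,cv2.MORPH_OPEN,np.ones((2,2))))
    print(n,[st[i].tolist() for i in range(1,nl) if st[i,4]>6])
# stop shift: knob now
w=world(a);m=(abs(w[...,0]-500)<40)&(abs(w[...,1]-353)<30)&(w[...,2]>35)&(w[...,2]<70);q=w[m];print(np.nanpercentile(q,[2,98],axis=0).round(1))
p=lambda x,y:((x+.5)/6-.5+360,(y+.5)/6-.5+205)
print(ray(a,*p(723,503),44)-ray(a0,(664.5)/6-.5+360,(373.5)/6-.5+225,44))
E
```

```text
a [[357, 0, 5, 2, 10], [375, 0, 23, 2, 46], [455, 0, 14, 10, 120], [482, 0, 134, 69, 3412], [592, 3, 48, 77, 1201], [333, 7, 15, 47, 518], [378, 6, 18, 33, 393], [394, 7, 82, 87, 3015], [607, 6, 15, 20, 159], [276, 11, 89, 57, 2029], [363, 12, 15, 29, 301], [491, 15, 80, 43, 1048], [302, 18, 17, 34, 375], [394, 22, 13, 23, 212], [582, 31, 27, 43, 422], [633, 30, 7, 6, 34], [467, 33, 3, 4, 8], [530, 33, 8, 11, 63], [594, 41, 46, 77, 2191], [455, 47, 2, 4, 8], [257, 57, 55, 21, 917], [336, 67, 12, 16, 137], [366, 66, 7, 4, 17], [348, 72, 11, 10, 61], [256, 77, 133, 136, 5540], [261, 87, 4, 6, 21], [347, 87, 9, 14, 89], [310, 93, 6, 7, 25], [400, 95, 48, 26, 685], [333, 97, 3, 5, 10], [555, 118, 65, 71, 1741], [352, 133, 4, 10, 26], [278, 210, 39, 64, 1031], [392, 226, 8, 27, 104], [400, 231, 6, 6, 25], [398, 238, 36, 60, 848], [394, 254, 4, 7, 21], [419, 263, 16, 16, 112], [466, 283, 10, 11, 91], [477, 285, 10, 11, 89], [413, 292, 4, 8, 27]]
b [[67, 0, 42, 17, 421], [116, 0, 65, 24, 867], [185, 0, 8, 18, 77], [3, 6, 32, 49, 1102], [36, 12, 28, 20, 221], [206, 14, 17, 23, 209], [108, 17, 3, 3, 7], [111, 21, 4, 4, 10], [99, 28, 91, 56, 2296], [214, 40, 7, 3, 14], [212, 44, 147, 85, 2920], [37, 48, 39, 17, 318], [23, 54, 3, 3, 8], [25, 63, 4, 3, 8], [13, 67, 96, 143, 4484], [92, 73, 270, 118, 8103], [355, 84, 3, 3, 7], [271, 87, 2, 4, 8], [275, 86, 2, 5, 10], [272, 92, 6, 5, 20], [299, 99, 4, 2, 8], [325, 139, 4, 2, 8], [145, 183, 18, 22, 134], [169, 182, 15, 37, 360], [113, 207, 4, 3, 8], [100, 211, 25, 25, 287], [318, 250, 45, 27, 417]]
[[490.3 324.6  38. ]
 [516.5 368.3  58.1]]
[ 0.20454129 25.86245763  0.        ]
```

```bash
python3 - <<'E'
from bench import *
print(sense()["time"]); print(hand_in())
E
```

```text
20.2667
the job is handed in; nothing more can be done
None
```

I pulled the stop knob out to the middle click and let go. Then I drew the long board out of the rack along its length and leaned it in the stand, before opening the gripper and backing away. The job was handed in at 20.3 s.

**Forces:** While feeling for contact I pushed about 9 N against the bar, about 2 N against the stop, and with under 5 N down on the sheet. The 2 N on the stop is well under its 8 N limit, and a picture afterwards showed it still at the middle click.

**Last checks, from the camera after release:**
- **Stop:** the knob measured about 25.9 mm out, against 25 mm for the middle click. I put the difference down to camera error.
- **Board angle:** it leans at 30°, taken from the tool pose just before release. A camera fit of the final lean failed to compute, so I have no second measurement of it.
- **Board position:** it is off centre by about 1 mm and off square by about 0.2°. The foot is at the stop and the back is on the bar, both felt before release and still so in the pictures.
- **Everything else:** comparing pictures from before and after showed change only where the arm, the board and the stop with its knob are. The short boards had not moved.

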